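# Set out culture vials under the lamp

## Robot

A 7-joint arm with a two-finger parallel gripper is mounted at the origin on the work surface. World frame = base frame: x ahead of the robot, y to its left, z up, the work surface at z = 0. Lengths are in m, angles in rad, forces in N, time in s.
With the tool pointing down it reaches from about 0.4 to 0.85 m from the base axis. Payload 10.4 kg.
Tool frame: the origin (TCP) lies at the very end of the fingers, on their centre line; the grasp point (between the pads) lies 19 mm behind it (grasp_offset is the distance from the TCP to the grasp point, in m); z points along the fingers, y is the direction in which the jaws open and shut (so a half turn about z gives the same grasp; the last joint's range is limited). The gripper opens to 87 mm and grips with 3 to 60 N. Pads are 19 mm wide; open, the fingers measure 117 mm over their backs; the gripper's body (75 mm by 190 mm) begins 51 mm behind the grasp point.
Start: joints at [-1.18, 0.332, -0.065, 1.46, 0.022, 1.35, -0.088], TCP at [0.251, 0.572, 0.223] pointing down, gripper open.
Joint ranges: [-2.6, 2.6], [-0.5, 2.12], [-1.47, 1.34], [0.16, 2.42], [-1.27, 4.41], [0.06, 2.06], [-2.6, 2.6]. Speed limits (rad/s): [2.22, 2.22, 2.79, 2.79, 3.14, 3.14, 3.14].

## Interface

Orientations are given as a unit quaternion [x, y, z, w].
In Python, from rig import get_obs, snapshot, close_job, boxes_of, grasp_offset gives the robot as it stands.
- The arm moves only by the tool step_arm, never from a script. Its arguments are lists of equal length, an entry for each row: "slide": the shift along the tool's x, y, z scaled (see below), a list of three; "twist": the turn about the tool's z scaled (see below). A call has 1 to 20 rows; each row shifts and turns the commanded pose from where the row before left it, along the tool's axes as they then stand; what a row does not reach is not made up. The controller multiplies each number of a shift by 30 mm and each number of a turn by 5 degrees. A row lasts 1/12 s, in which the tool goes at most 41.7 mm and 7.16 degrees, less where a joint would pass 70% of its speed; a pose out of reach is approached as far as the arm can. A call with a number of a shift or a turn outside -1 to 1 is refused whole. A call with a gripper value outside its range is refused whole. "hand" is the closure, from -1 (fully open) to 1 (shut), so that 0 is half open, set as the call begins (left out, the last holds). The fingers move at their own pace and stop on an object; the grip force is fixed at half the most. Time passes only in rows, so rows that do not move let the fingers close. It gives the time, the measured TCP pose, the force and the opening at its end, in the units of the state.
- get_obs(): the state, without advancing time (a new reading comes with each control period).
- snapshot(name): name is "scene" or "top" or "wrist"; returns a dict with "image" (384x512x3 uint8, red, green, blue), "camera_matrix" (3x3 intrinsics, pixels), "extrinsics" (4x4, takes a point from camera to world coordinates). Camera axes: x right, y down, z forward; pixel columns grow to the right and rows downward; lengths in m; the calibration is good to about 2 mm. A picture is of the moment at which its call begins. There is no depth.
- close_job(): hands the job in, once; it reports no verdict.
Trained networks look in a picture, given as the dict that the camera call returned (one of the last four; its "shot" number tells which), for a name from the list of things; names that differ only in an ending like _2 or _b are one class to them, and where a whole thing is asked for, a point or a joint stands for the part that bears it (a point fixed in the world has none). Each returns a list of dicts, best first, with "conf" (0 to 1); they miss things now and then, are a little off and sometimes report something else, mostly with a low value. They report only what shows in the picture. A call takes as long as a camera call. They do not tell look-alikes from the thing itself.
- boxes_of(target, picture): "at" ([x, y, z] in m, in world coordinates, good to about 4 mm: the middle of the surface that is visible of it).
The state is a dict: "clock": time; "joints": joint angles; "qd": joint speeds; "tau": joint torques, N m; "position": TCP position; "tcp_rot": TCP orientation; "force": force on the tool from outside, world axes, zero at the start; "ft_torque": the same for the moment, N m; "finger_gap": finger opening in m.
Only numpy, scipy, OpenCV 4.12 (cv2) and the standard library are available. Lean on these libraries where they do the work, as an engineer would, in place of code of your own. Each camera call takes 0.05 s, during which the arm holds its last target.

## Task

Push the three round carriers across the bench so that one stands wholly inside each green tape ring (any carrier on any ring), and stand every vial upright, right down in the bore of the carrier that matches its plug's colour. When all that is in place, push the toggle on the illuminator fully over, away from the robot, to switch the lamp on; keep the vials from falling over and leave the other things on the bench where they are.

Things in the scene. Friction and masses are not known exactly. Their poses are not given: they have to be found in the camera images.
- ring1: landing ring, one of three alike: a flat ring of green tape on the bench around a white paper disc, inner diameter 134 mm, outer 152 mm, thickness nil; origin at its centre on the bench (z up). Fixed; any carrier may go on any ring
- ring2: landing ring, one of three alike: a flat ring of green tape on the bench around a white paper disc, inner diameter 134 mm, outer 152 mm, thickness nil; origin at its centre on the bench (z up). Fixed; any carrier may go on any ring
- ring3: landing ring, one of three alike: a flat ring of green tape on the bench around a white paper disc, inner diameter 134 mm, outer 152 mm, thickness nil; origin at its centre on the bench (z up). Fixed; any carrier may go on any ring
- carrier_orange: orange weighted vial carrier, a solid round disc 110 mm in diameter and 45 mm high, about 0.4 kg, loose on the bench and too wide to grasp; one central round upright bore 34 mm in diameter, open at the top, its floor 8 mm above the underside. It slides flat when pushed on its side wall. Origin at the centre of the underside, z up
- bore_orange (a point): centre of the bore floor of the orange carrier (8 mm above its underside, 37 mm below its top), z up along the bore
- vial_orange: round glass culture vial, 29 mm in diameter, 95 mm high, straight-sided, about 60 g, amber food at the bottom and an orange plug making the top 23 mm; loose, starts standing upright on the bench. Origin at the centre of the underside, z up its axis. May be absent
- carrier_blue: blue weighted vial carrier, a solid round disc 110 mm in diameter and 45 mm high, about 0.4 kg, loose on the bench and too wide to grasp; one central round upright bore 34 mm in diameter, open at the top, its floor 8 mm above the underside. It slides flat when pushed on its side wall. Origin at the centre of the underside, z up
- bore_blue (a point): centre of the bore floor of the blue carrier (8 mm above its underside, 37 mm below its top), z up along the bore
- vial_blue: round glass culture vial, 29 mm in diameter, 95 mm high, straight-sided, about 60 g, amber food at the bottom and a blue plug making the top 23 mm; loose, starts standing upright on the bench. Origin at the centre of the underside, z up its axis. May be absent
- carrier_yellow: yellow weighted vial carrier, a solid round disc 110 mm in diameter and 45 mm high, about 0.4 kg, loose on the bench and too wide to grasp; one central round upright bore 34 mm in diameter, open at the top, its floor 8 mm above the underside. It slides flat when pushed on its side wall. Origin at the centre of the underside, z up
- bore_yellow (a point): centre of the bore floor of the yellow carrier (8 mm above its underside, 37 mm below its top), z up along the bore
- vial_yellow: round glass culture vial, 29 mm in diameter, 95 mm high, straight-sided, about 60 g, amber food at the bottom and a yellow plug making the top 23 mm; loose, starts standing upright on the bench. Origin at the centre of the underside, z up its axis. May be absent
- lamp_box: white illuminator box, fixed on the bench, 150 mm (x) by 130 mm (y) by 60 mm high, with a red toggle lever on its top; origin at the centre of the underside, its x axis points away from its front face, z up
- lamp_tip (a point): centre of the red ball ending the toggle lever (about 70 mm long) that stands on a grey block on the box top, 20 mm to the box's +y side; ball about 143 mm above the bench when off or fully on. Off: leans 0.5 rad to the box's -x side (towards the robot); on: 0.5 rad to +x. Swings in the box's x-z plane, pushes easily (under 3 N), stays where left
- lamp (a joint): angle of that lever in rad: 0 is off, 1.0 is fully on
- wash_bottle: bystander: green bottle with a red cap, 60 mm diameter, 150 mm high; loose, not part of the job. Origin at the centre of its underside
- food_jar: bystander: small jar with a white lid, 48 mm diameter, 55 mm high; loose, not part of the job. Origin at the centre of its underside
- paintbrush: bystander: brush lying flat, 160 mm long along its x; loose, not part of the job. Origin at the centre of its underside
- petri_dish: bystander: pale grey translucent flat dish, 90 mm diameter, 16 mm high; loose, not part of the job. Origin at the centre of its underside
- jar_lid: bystander: flat white jar lid, 60 mm diameter, 18 mm high; loose, not part of the job. Origin at the centre of its underside
There are look-alikes about, which are no part of the job. What is shaped like the vial_yellow but purple, red or turquoise is not meant.

How it is judged:
By the outcome, as a careful person would: the job done as asked, in the order asked, and still so for the second after the job is handed in, with the robot touching nothing.
Of vial_orange, vial_blue, vial_yellow only 2 to 3 are there at a start; the rules pass over those that are not, and their reading is None.
At some moment in a run one of carrier_orange, carrier_blue, carrier_yellow may be knocked a few centimetres aside while the robot is not near it.
It also fails if it takes over 208 s, if anything falls off the work surface, if the arm or the gripper's body presses on something with over 40 N, if the wrist force passes 120 N, or if a joint passes its speed limit or range.

## Working session

There is one attempt and no reset: what is moved stays moved. The work goes in short steps, Python scripts to look and compute and a tool call to move; the robot and the scene stay as the last step left them, time stands still between calls to the robot, and variables do not carry over. Pictures are saved under pics/ and viewed, and the job is handed in when it is done.

Besides the shell and the picture viewer there is one more tool, called after "Emit:" as name(argument=value, ...), one argument or row to a line, values as JSON. step_arm: Moves the arm, as the interface text tells. Its arguments: {"type":"object","properties":{"slide":{"type":"array"},"twist":{"type":"array"},"hand":{"type":"number"}},"required":["slide","twist"]}

```bash
mkdir -p pics; ls; cat > h.py <<'E'
import numpy as np,cv2
from rig import *
def shot(n,f=None):
    s=snapshot(n)
    if f: cv2.imwrite('pics/'+f,cv2.cvtColor(s['image'],cv2.COLOR_RGB2BGR))
    return s
def ray(s,u,v,z):
    K=s['camera_matrix'];E=np.array(s['extrinsics'])
    d=E[:3,:3]@np.linalg.inv(K)@np.array([u,v,1.]);o=E[:3,3]
    return o+d*(z-o[2])/d[2]
def proj(s,p):
    E=np.linalg.inv(np.array(s['extrinsics']));q=np.array(s['camera_matrix'])@(E[:3,:3]@np.array(p)+E[:3,3]);return q[:2]/q[2]
E
python3 - <<'E'
from h import *
np.set_printoptions(precision=3,suppress=True)
o=get_obs();print(o,grasp_offset)
for n in('top','scene','wrist'):
    s=shot(n,n+'0.png')
    print(n,np.array(s['extrinsics']))
    if n!='wrist':
        for t in ['ring1','carrier_orange','carrier_blue','carrier_yellow','vial_orange','vial_blue','vial_yellow','lamp_box','lamp_tip','wash_bottle','food_jar','paintbrush','petri_dish','jar_lid']:
            print(t,[(np.array(b['at']).round(3).tolist(),round(b['conf'],2)) for b in boxes_of(t,s)])
E
```

```text
pics
{'clock': 0.0, 'joints': array([-1.18 ,  0.333, -0.065,  1.461,  0.022,  1.35 , -0.088]), 'qd': array([ 0.001, -0.001,  0.   , -0.001,  0.001,  0.   , -0.   ]), 'tau': array([  0.   , -62.324,   0.025, -38.991,  -0.061,   0.04 ,   0.   ]), 'position': array([0.251, 0.572, 0.222]), 'tcp_rot': array([ 0.205,  0.979, -0.001, -0.   ]), 'force': array([-0.127, -0.407, -0.491]), 'ft_torque': array([-0.009,  0.001,  0.045]), 'finger_gap': 0.08713635285690811} 0.0187
top [[ 0.007 -0.994  0.109  0.414]
 [-1.    -0.007  0.006 -0.023]
 [-0.005 -0.109 -0.994  1.546]
 [ 0.     0.     0.     1.   ]]
ring1 [([0.63, -0.256, 0.003], 0.81), ([0.627, 0.134, -0.0], 0.74), ([0.645, -0.074, 0.002], 0.59), ([0.509, -0.398, 0.153], 0.55)]
carrier_orange [([0.478, 0.178, 0.045], 0.62)]
carrier_blue [([0.473, -0.021, 0.047], 0.86), ([0.647, -0.077, -0.001], 0.75), ([0.689, -0.377, 0.057], 0.39)]
carrier_yellow [([0.461, -0.198, 0.05], 0.55), ([0.692, -0.376, 0.058], 0.32)]
vial_orange [([0.677, 0.401, 0.101], 0.65), ([0.628, 0.307, 0.093], 0.51)]
vial_blue [([0.462, -0.198, 0.048], 0.71)]
vial_yellow [([
[... 1014 characters left out ...]
ge [([0.638, 0.314, 0.078], 0.67)]
vial_blue []
vial_yellow [([0.415, 0.416, 0.071], 0.87), ([0.472, 0.345, 0.072], 0.84), ([0.542, 0.334, 0.071], 0.69), ([0.394, 0.347, 0.07], 0.63), ([0.506, 0.414, 0.072], 0.58)]
lamp_box [([0.568, -0.396, 0.06], 0.83)]
lamp_tip [([0.519, -0.39, 0.143], 0.65)]
wash_bottle [([0.694, 0.413, 0.1], 0.86)]
food_jar [([0.469, -0.186, 0.046], 0.62), ([0.698, -0.363, 0.045], 0.48)]
paintbrush [([0.754, 0.212, 0.018], 0.93)]
petri_dish [([0.78, 0.012, 0.014], 0.93), ([0.754, 0.206, 0.015], 0.32)]
jar_lid [([0.766, -0.167, 0.021], 0.81)]
wrist [[ 0.401  0.874  0.274  0.175]
 [ 0.916 -0.382 -0.121  0.605]
 [-0.001  0.299 -0.954  0.385]
 [ 0.     0.     0.     1.   ]]
```

View pics/top0.png

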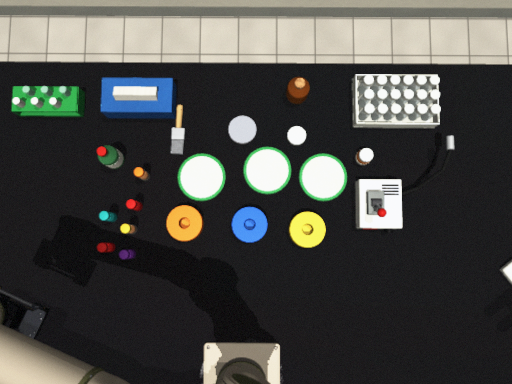

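View pics/scene0.png

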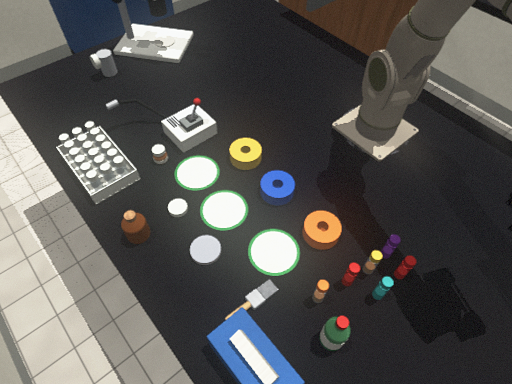

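View pics/wrist0.png

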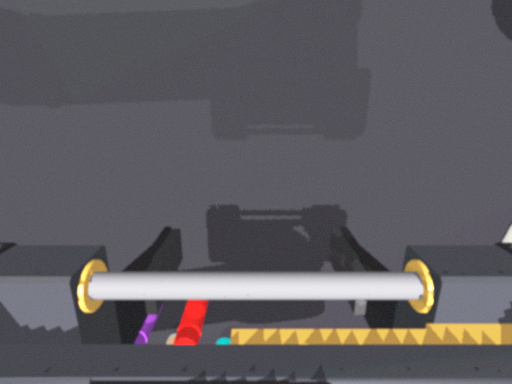

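The top and scene pictures show three vials of interest at most. The orange one is near top pixel (140,172) and the yellow one near (127,229), with no blue vial. The red, turquoise and purple ones are look-alikes. Next I'll measure positions precisely by colour.

```bash
cat >> h.py <<'E'
def blobs(s,lo,hi,amin=8):
    hsv=cv2.cvtColor(s['image'],cv2.COLOR_RGB2HSV)
    m=cv2.inRange(hsv,np.array(lo),np.array(hi))
    n,l,st,c=cv2.connectedComponentsWithStats(m)
    return [(c[i],st[i],(l==i).astype(np.uint8)) for i in range(1,n) if st[i][4]>=amin]
COL={'orange':((9,150,90),(17,255,255)),'blue':((104,150,60),(116,255,255)),'yellow':((25,150,90),(33,255,255)),'green':((55,120,60),(75,255,255))}
def discs(s,z=0.045,amin=400):
    out={}
    for k in('orange','blue','yellow'):
        for c,st,m in blobs(s,*COL[k],amin=amin):
            ct=max(cv2.findContours(m,0,cv2.CHAIN_APPROX_NONE)[0],key=cv2.contourArea)
            P=np.array([ray(s,u,v,z)[:2] for u,v in ct[:,0]])
            (cc,r)=cv2.minEnclosingCircle((P*1000).astype(np.float32))
            out.setdefault(k,[]).append((np.round(cc,1),round(r,1),st[4]))
    return out
E
python3 - <<'E'
from h import *
s=shot('top')
for k,v in discs(s).items(): print(k,v)
for c,st,m in blobs(s,*COL['green'],amin=60):
    ct=max(cv2.findContours(m,0,cv2.CHAIN_APPROX_NONE)[0],key=cv2.contourArea)
    P=np.array([ray(s,u,v,0)[:2] for u,v in ct[:,0]]);cc,r=cv2.minEnclosingCircle((P*1000).astype(np.float32));print('ring',c,np.round(cc,1),r)
for k in('orange','yellow'):
    for c,st,m in blobs(s,*COL[k]): print(k,c.round(1),st, ray(s,*c,.09).round(3))
t=shot('scene')
print(discs(t,.045,300))
for k in('orange','yellow'):
    for c,st,m in blobs(t,*COL[k]): print(k,c.round(1),st, ray(t,*c,.085).round(3))
E
```

```text
blue [(array([870. , 332.7]), 132.0, np.int32(2230)), (array([472.5, -20.2]), 56.5, np.int32(1072))]
yellow [(array([ 458.7, -197. ]), 55.6, np.int32(1009))]
ring [ 47.46963563 101.99527665] [868.5 639.6] 123.34864044189453
ring [108.98958333 155.44791667] [693.9 436.1] 31.696321487426758
ring [266.53785901 169.72845953] [647.7 -75. ] 77.77236938476562
ring [201.53608247 176.35309278] [624.8 133.7] 77.68216705322266
ring [322.61282051 176.6       ] [ 627.1 -252.3] 78.03680419921875
orange [297.9  88.6] [288  77  22  21 265] [ 0.885 -0.166  0.09 ]
orange [358.5 158.4] [357 153   6  10  16] [ 0.67  -0.347  0.09 ]
orange [139.2 172. ] [133 167  14  11  67] [0.625 0.311 0.09 ]
orange [183.8 223.7] [166 205  37  37 143] [0.471 0.173 0.09 ]
orange [183.3 222.8] [178 217  12  13  93] [0.474 0.175 0.09 ]
orange [132.5 228.2] [131 226   4   6  13] [0.456 0.325 0.09 ]
yellow [307.1 229.2] [ 289  211   37   37 1009] [ 0.457 -0.192  0.09 ]
yellow [124.8 228.1] [120 224  10  10  71] [0.457 0.348 0.09 ]
{'orange': [(array([483.8, 183.9]), 64.3, np.int32(1062))], 'blue': [(array([473.2, -21.2]), 55.2, np.int32(688)), (array([863.3, 324. ]), 125.5, np.int32(2533))]}
orange [322.8 227.8] [ 304  210   38   39 1062] [0.502 0.196 0.085]
orange [134.9 223.8] [122 213  24  20 238] [ 0.899 -0.152  0.085]
orange [322.4 285.4] [317 279  12  14 118] [0.626 0.311 0.085]
```

```bash
cat > go.py <<'E'
import sys
from h import *
from scipy.spatial.transform import Rotation as R
# usage: go.py x y z [heading of tool x in deg | -]  [n rows]
def plan(x,y,z,h=None):
    o=get_obs();M=R.from_quat(o['tcp_rot']).as_matrix();p=o['position']
    h0=np.degrees(np.arctan2(M[1,0],M[0,0]))
    tw=0 if h is None else -((h-h0+180)%360-180)
    d=np.array([x,y,z])-p
    M2=M@R.from_euler('z',tw,degrees=True).as_matrix()
    u=(M2.T@d)/.03; n=max(1,int(np.ceil(np.abs(u).max()/0.9)))
    print('pos',p.round(4),'head',round(h0,1),'tilt',M[:,2].round(3),'F',o['force'].round(1),'gap',round(o['finger_gap'],4),'t',round(o['clock'],2))
    print('twist units',round(tw/5,2),'slide units (after twist)',u.round(2),'rows',n,'each',(u/n).round(3))
if __name__=='__main__':
    a=sys.argv[1:]
    plan(*map(float,a[:3]),h=None if len(a)<4 or a[3]=='-' else float(a[3]))
E
python3 go.py 0.412 0.198 0.12 163.3
```

```text
pos [0.2513 0.5723 0.2226] head 156.3 tilt [-0.  0. -1.] F [0.1 0.3 0.3] gap 0.0869 t 1.65
twist units -1.4 slide units (after twist) [ -8.72 -10.41   3.42] rows 12 each [-0.726 -0.868  0.285]
```

Emit:
step_arm(
  slide=[
    [0, 0, 0],
    [0, 0, 0],
    [-0.726, -0.868, 0.1],
    [-0.726, -0.868, 0.1],
    [-0.726, -0.868, 0.1],
    [-0.726, -0.868, 0.1],
    [-0.726, -0.868, 0.1],
    [-0.726, -0.868, 0.3],
    [-0.726, -0.868, 0.3],
    [-0.726, -0.868, 0.4],
    [-0.726, -0.868, 0.4],
    [-0.726, -0.868, 0.5],
    [-0.726, -0.868, 0.5],
    [-0.726, -0.868, 0.5],
    [0, 0, 0],
    [0, 0, 0],
  ],
  twist=[-0.7, -0.7, 0, 0, 0, 0, 0, 0, 0, 0, 0, 0, 0, 0, 0, 0],
  hand=-1,
)

```text
clock: 2.98
position: [0.412, 0.1961, 0.1201]
tcp_rot: [0.147, 0.989, -0.0, -0.0]
force: [-0.8, 1.1, -0.1]
finger_gap: 0.087
```

```bash
python3 go.py 0.412 0.198 0.015 163.3; python3 - <<'E'
from h import *
s=shot('wrist','w1.png')
s=shot('top','t1.png')
print(boxes_of('carrier_orange',s)[:2])
E
```

```text
pos [0.412  0.1961 0.1201] head 163.1 tilt [-0.001 -0.001 -1.   ] F [-0.8  1.1 -0.1] gap 0.087 t 2.98
twist units -0.05 slide units (after twist) [0.01 0.06 3.5 ] rows 4 each [0.004 0.016 0.875]
[{'at': [0.4818, 0.1728, 0.0456], 'conf': 0.95}]
```

View pics/w1.png

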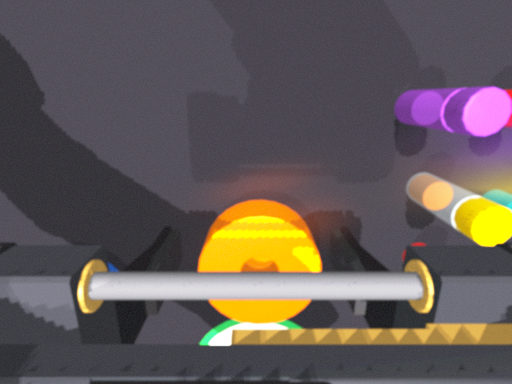

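Emit:
step_arm(
  slide=[
    [0, 0, 0.875],
    [0, 0, 0.875],
    [0, 0, 0.875],
    [0, 0, 0.875],
    [0, 0, 0],
    [-0.3, 0, 0],
    [-0.3, 0, 0],
    [-0.3, 0, 0],
    [-0.5, 0, 0],
    [-0.5, 0, 0],
    [-0.5, 0, 0],
    [-0.5, 0, 0],
    [-0.5, 0, 0],
    [-0.5, 0, 0],
    [-0.5, 0, 0],
    [-0.4, 0, 0],
    [-0.2, 0, 0],
    [-0.1, 0, 0],
    [0, 0, 0],
  ],
  twist=[0, 0, 0, 0, 0, 0, 0, 0, 0, 0, 0, 0, 0, 0, 0, 0, 0, 0, 0],
)

```text
clock: 4.72
position: [0.5594, 0.154, 0.0169]
tcp_rot: [0.145, 0.989, 0.001, 0.0]
force: [-2.7, -0.3, 5.6]
finger_gap: 0.0868
```

```bash
python3 go.py 0.5836 0.146 0.015 163.3; python3 - <<'E'
from h import *
s=shot('top','t2.png')
print(boxes_of('carrier_orange',s)[:2])
s=shot('scene','s2.png')
print(boxes_of('carrier_orange',s)[:2])
shot('wrist','w2.png')
E
```

```text
pos [0.5594 0.154  0.0169] head 163.3 tilt [ 0.001  0.001 -1.   ] F [-2.7 -0.3  5.6] gap 0.0868 t 4.72
twist units -0.01 slide units (after twist) [-0.85 -0.02  0.06] rows 1 each [-0.848 -0.023  0.063]
[{'at': [0.623, 0.1132, 0.0458], 'conf': 0.78}, {'at': [0.4631, -0.2002, 0.0472], 'conf': 0.75}]
[{'at': [0.6157, 0.146, 0.048], 'conf': 0.56}]
```

View pics/s2.png

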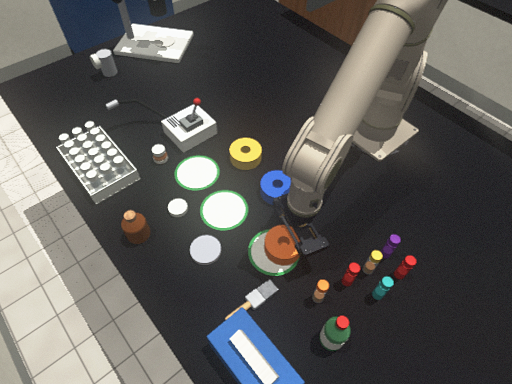

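View pics/w2.png

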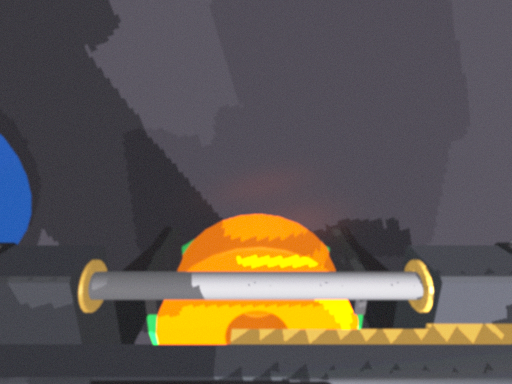

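Emit:
step_arm(
  slide=[
    [-0.3, 0, 0],
    [-0.3, 0, 0],
    [-0.2, 0, 0],
    [-0.05, 0, 0],
    [0, 0, 0],
    [0.4, 0, 0],
    [0.8, 0, 0],
    [0.8, 0, -0.2],
    [0.3, 0, -0.8],
    [0, 0, -0.9],
    [0, 0, -0.9],
    [0, 0, -0.5],
    [0, 0, 0],
  ],
  twist=[0, 0, 0, 0, 0, 0, 0, 0, 0, 0, 0, 0, 0],
)

```text
clock: 6.05
position: [0.5191, 0.1671, 0.1189]
tcp_rot: [0.145, 0.989, 0.002, 0.003]
force: [-0.5, 0.3, -0.6]
finger_gap: 0.0872
```

```bash
cat > look.py <<'E'
from h import *
import sys
tag=sys.argv[1]; names=sys.argv[2:]
for n in('top','scene'):
    s=shot(n,f'{n}_{tag}.png')
    print(n,{k:v for k,v in discs(s,amin=300).items()})
    for t in names: print(t,[(np.array(b['at']).round(3).tolist(),round(b['conf'],2)) for b in boxes_of(t,s)[:3]])
E
python3 look.py 3 carrier_orange carrier_blue carrier_yellow
```

```text
top {'orange': [(array([618.6, 135. ]), 55.9, np.int32(976))], 'blue': [(array([870. , 332.7]), 132.0, np.int32(2276)), (array([473. , -20.6]), 56.0, np.int32(1059))]}
carrier_orange [([0.625, 0.13, 0.048], 0.67)]
carrier_blue [([0.473, -0.026, 0.048], 0.7)]
carrier_yellow []
scene {'orange': [(array([627.9, 141.8]), 62.3, np.int32(1173))], 'blue': [(array([473.7, -19.8]), 56.3, np.int32(648)), (array([864.9, 323.9]), 124.8, np.int32(2532))]}
carrier_orange [([0.631, 0.142, 0.048], 0.68), ([0.493, -0.016, 0.046], 0.37), ([0.694, 0.41, 0.103], 0.21)]
carrier_blue [([0.492, -0.015, 0.046], 0.85), ([0.764, -0.165, 0.017], 0.43)]
carrier_yellow [([0.471, -0.186, 0.045], 0.93), ([0.637, 0.316, 0.078], 0.75)]
```

View pics/top_3.png

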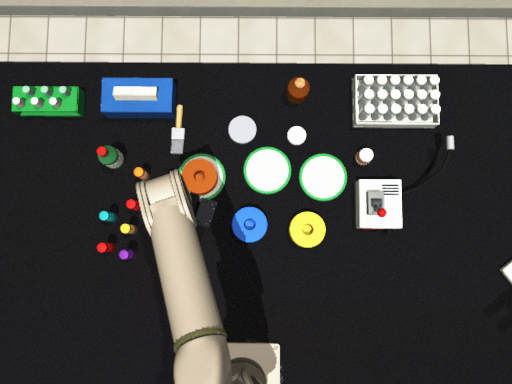

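View pics/scene_3.png

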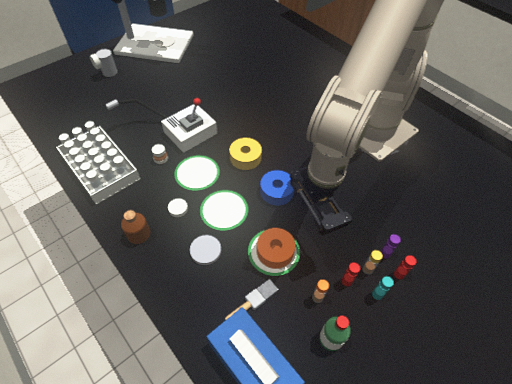

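```bash
python3 - <<'E'
from h import *
for n,c in(('top',(200,176)),('scene',(275,247))):
    im=cv2.imread(f'pics/{n}_3.png');u,v=c
    cv2.imwrite(f'pics/z_{n}.png',cv2.resize(im[v-40:v+40,u-45:u+45],None,fx=6,fy=6,interpolation=cv2.INTER_NEAREST))
E
```

```text
(no output)
```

View pics/z_top.png

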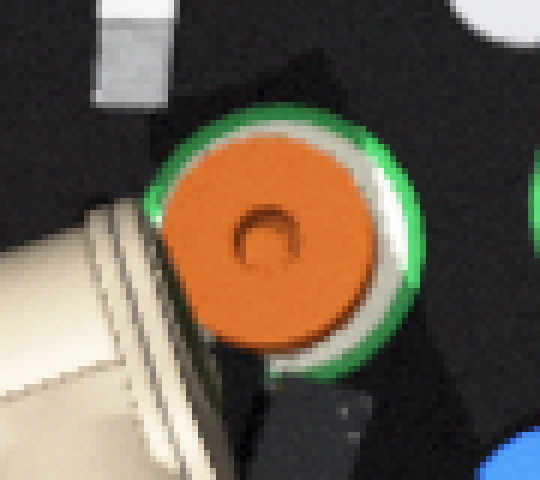

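View pics/z_scene.png

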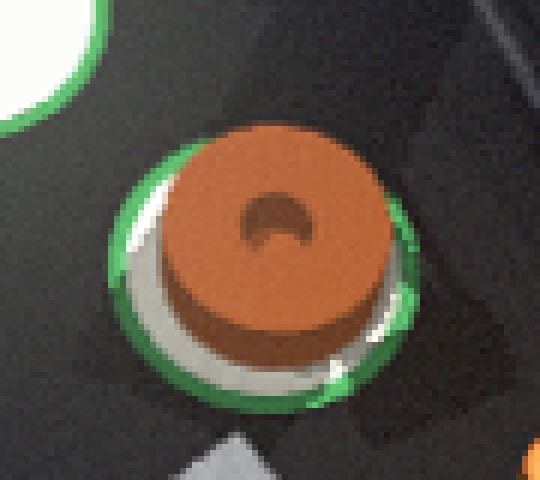

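```bash
python3 - <<'E'
from h import *
s=shot('top')
print(ray(s,155+268.5/6-.5,136+239.5/6-.5,.045),ray(s,155+267/6-.5,136+237/6-.5,.045))
t=shot('scene')
# scene disc top: cols163..391, rows 123..333
print(ray(t,230+277/6-.5,207+228/6-.5,.045))
# ring in both: proj centre
for q in(s,t):print(proj(q,(.6248,.1337,0)),proj(q,(.6248,.1337,.045)))
E
```

```text
[0.62193282 0.13486594 0.045     ] [0.62322663 0.13566174 0.045     ]
[0.62340504 0.13570593 0.045     ]
[201.08342476 176.4812277 ] [199.64374912 174.49944569]
[273.94024319 251.43021455] [274.82818773 244.29548984]
```

```bash
python3 go.py 0.411 -0.001 0.118 162.7
```

```text
pos [0.5164 0.1662 0.114 ] head 163.3 tilt [-0.001 -0.    -1.   ] F [-0.6 -0.7  0.5] gap 0.0869 t 6.55
twist units 0.12 slide units (after twist) [ 1.7  -6.37 -0.13] rows 8 each [ 0.212 -0.796 -0.016]
```

Emit:
step_arm(
  slide=[
    [0.5, -0.3, 0],
    [0.4, -0.8, 0],
    [0.2, -0.87, 0],
    [0.2, -0.9, 0],
    [0.2, -0.9, 0],
    [0.2, -0.9, 0],
    [0, -0.9, 0],
    [0, -0.8, 0],
    [0, 0, 0.3],
    [0, 0, 0.9],
    [0, 0, 0.6],
    [0, 0, 0],
  ],
  twist=[0.12, 0, 0, 0, 0, 0, 0, 0, 0, 0, 0, 0],
)

```text
clock: 7.55
position: [0.409, -0.0012, 0.0576]
tcp_rot: [0.15, 0.989, -0.001, -0.002]
force: [-1.2, -0.0, -0.4]
finger_gap: 0.0868
```

```bash
python3 go.py 0.411 -0.001 0.015 162.7;python3 - <<'E'
from h import *
shot('wrist','w4.png')
E
```

```text
pos [ 0.409  -0.0012  0.0576] head 162.7 tilt [-0.005 -0.001 -1.   ] F [-1.2 -0.  -0.4] gap 0.0868 t 7.55
twist units -0.0 slide units (after twist) [-0.07  0.03  1.42] rows 2 each [-0.034  0.014  0.71 ]
```

View pics/w4.png

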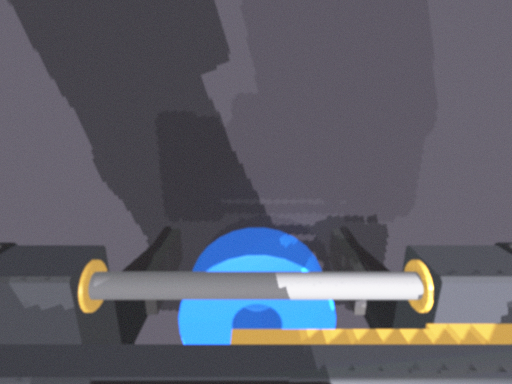

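Emit:
step_arm(
  slide=[
    [0, 0, 0.7],
    [0, 0, 0.7],
    [0, 0, 0],
    [-0.3, 0, 0],
    [-0.3, 0, 0],
    [-0.3, 0, 0],
    [-0.5, 0, 0],
    [-0.6, 0, 0],
    [-0.6, 0, 0],
    [-0.6, 0, 0],
    [-0.6, 0, 0],
    [-0.6, 0, 0],
    [-0.6, 0, 0],
    [-0.6, 0, 0],
    [-0.5, 0, 0],
    [-0.3, 0, 0],
    [-0.1, 0, 0],
    [0, 0, 0],
  ],
  twist=[0, 0, 0, 0, 0, 0, 0, 0, 0, 0, 0, 0, 0, 0, 0, 0, 0, 0],
)

```text
clock: 9.1
position: [0.5983, -0.0594, 0.019]
tcp_rot: [0.151, 0.989, -0.0, 0.0]
force: [1.5, 0.2, -1.2]
finger_gap: 0.087
```

```bash
python3 go.py 0.6086 -0.0628 0.015 162.7
```

```text
pos [ 0.5983 -0.0594  0.019 ] head 162.7 tilt [ 0.001 -0.    -1.   ] F [ 1.5  0.2 -1.2] gap 0.087 t 9.1
twist units -0.0 slide units (after twist) [-0.36 -0.    0.13] rows 1 each [-0.362 -0.004  0.134]
```

Emit:
step_arm(
  slide=[
    [-0.2, 0, 0],
    [-0.15, 0, 0],
    [0, 0, 0],
    [0.4, 0, 0],
    [0.8, 0, 0],
    [0.9, 0, -0.3],
    [0.9, 0, -0.9],
    [0.9, 0, -0.9],
    [0.9, 0, -0.9],
    [0.5, 0, 0],
  ],
  twist=[0, 0, 0, 0, 0, 0, 0, 0, 0, 0],
)

```text
clock: 9.93
position: [0.4562, -0.0143, 0.1128]
tcp_rot: [0.15, 0.989, 0.001, 0.003]
force: [1.3, 0.0, 0.1]
finger_gap: 0.0868
```

```bash
python3 go.py 0.397 -0.177 0.1 161.8;python3 look.py 5 carrier_yellow carrier_blue
```

```text
pos [ 0.4562 -0.0143  0.1128] head 162.7 tilt [ 0.007  0.002 -1.   ] F [1.3 0.  0.1] gap 0.0868 t 9.93
twist units 0.18 slide units (after twist) [ 0.18 -5.77  0.4 ] rows 7 each [ 0.026 -0.824  0.057]
top {'blue': [(array([868.3, 332.6]), 131.2, np.int32(2320)), (array([643.9, -74.4]), 55.0, np.int32(945))]}
carrier_yellow [([0.461, -0.198, 0.048], 0.85)]
carrier_blue [([0.644, -0.077, 0.045], 0.79)]
scene {'orange': [(array([628.7, 139.2]), 63.3, np.int32(1194))], 'blue': [(array([647.9, -76.5]), 54.2, np.int32(580)), (array([865.6, 324.9]), 124.3, np.int32(2398))]}
carrier_yellow [([0.471, -0.189, 0.044], 0.56)]
carrier_blue [([0.658, -0.066, 0.045], 0.78)]
```

View pics/top_5.png

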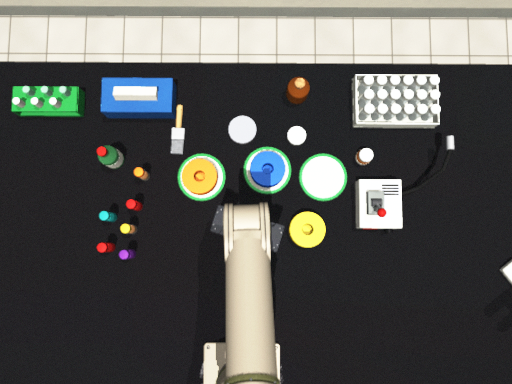

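Blue is centred on its ring (top pixel 267,169) and orange is good. Yellow is next.

Emit:
step_arm(
  slide=[
    [0, -0.5, 0],
    [0.03, -0.8, 0],
    [0.03, -0.9, 0],
    [0.03, -0.9, 0],
    [0.03, -0.9, 0],
    [0.03, -0.9, 0],
    [0.03, -0.86, 0],
    [0, 0, 0.4],
    [0, 0, 0.9],
    [0, 0, 0.6],
    [0, 0, 0],
  ],
  twist=[0.18, 0, 0, 0, 0, 0, 0, 0, 0, 0, 0],
)

```text
clock: 11.15
position: [0.394, -0.1782, 0.0484]
tcp_rot: [0.159, 0.987, -0.001, -0.003]
force: [0.1, 0.9, -0.4]
finger_gap: 0.0871
```

```bash
python3 go.py 0.397 -0.177 0.015 161.8;python3 - <<'E'
from h import *
shot('wrist','w6.png')
E
```

```text
pos [ 0.394  -0.1782  0.0484] head 161.7 tilt [-0.006 -0.    -1.   ] F [ 0.1  0.9 -0.4] gap 0.0871 t 11.15
twist units -0.02 slide units (after twist) [-0.09  0.07  1.11] rows 2 each [-0.044  0.036  0.556]
```

View pics/w6.png

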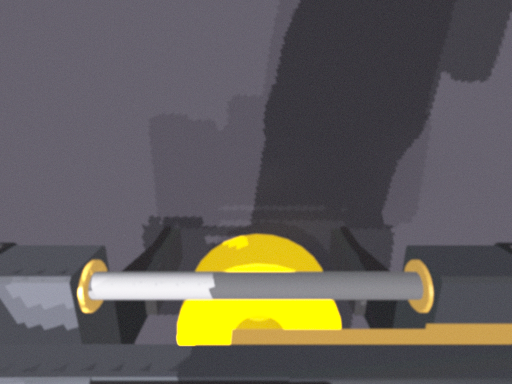

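Emit:
step_arm(
  slide=[
    [0, 0, 0.5],
    [0, 0, 0.6],
    [0, 0, 0],
    [-0.3, 0, 0],
    [-0.3, 0, 0],
    [-0.3, 0, 0],
    [-0.5, 0, 0],
    [-0.6, 0, 0],
    [-0.6, 0, 0],
    [-0.6, 0, 0],
    [-0.6, 0, 0],
    [-0.6, 0, 0],
    [-0.6, 0, 0],
    [-0.5, 0, 0],
    [-0.5, 0, 0],
    [-0.3, 0, 0],
    [-0.1, 0, 0],
    [0, 0, 0],
  ],
  twist=[0, 0, 0, 0, 0, 0, 0, 0, 0, 0, 0, 0, 0, 0, 0, 0, 0, 0],
)

```text
clock: 12.7
position: [0.5805, -0.2378, 0.0194]
tcp_rot: [0.158, 0.987, 0.0, 0.0]
force: [-1.0, 0.5, 2.1]
finger_gap: 0.0872
```

```bash
python3 go.py 0.588 -0.2395 0.015 161.8
```

```text
pos [ 0.5805 -0.2378  0.0194] head 161.8 tilt [ 0.  0. -1.] F [-1.   0.5  2.1] gap 0.0872 t 12.7
twist units 0.01 slide units (after twist) [-0.25  0.02  0.15] rows 1 each [-0.254  0.024  0.146]
```

Emit:
step_arm(
  slide=[
    [-0.15, 0, 0],
    [-0.1, 0, 0],
    [0, 0, 0],
    [0.4, 0, 0],
    [0.8, 0, 0],
    [0.9, 0, -0.3],
    [0.9, 0, -0.9],
    [0.9, 0, -0.9],
    [0.9, 0, -0.9],
    [0.3, 0.5, -0.9],
    [0, 0.9, -0.6],
    [0, 0.9, -0.5],
    [0, 0.9, 0],
    [0, 0.9, 0],
    [0, 0.9, 0],
  ],
  twist=[0, 0, 0, 0, 0, 0, 0, 0, 0, 0, 0, 0, 0, 0, 0],
)

```text
clock: 13.95
position: [0.4892, -0.0481, 0.1702]
tcp_rot: [0.158, 0.987, 0.001, 0.001]
force: [0.8, -0.2, -0.0]
finger_gap: 0.0872
```

```bash
python3 look.py 7 carrier_yellow vial_yellow vial_orange; python3 go.py .457 .345 .2 
```

```text
top {'blue': [(array([870. , 332.7]), 132.0, np.int32(2318)), (array([643.9, -74.4]), 55.0, np.int32(951))]}
carrier_yellow [([0.624, -0.254, 0.046], 0.76), ([0.672, 0.399, 0.098], 0.69)]
vial_yellow [([0.457, 0.336, 0.096], 0.72), ([0.495, 0.4, 0.089], 0.61), ([0.404, 0.403, 0.088], 0.6)]
vial_orange [([0.626, 0.307, 0.095], 0.59)]
scene {'orange': [(array([627.4, 140.1]), 63.3, np.int32(1004))], 'blue': [(array([648.7, -76.2]), 53.4, np.int32(420)), (array([865.6, 324.9]), 124.3, np.int32(2291))]}
carrier_yellow [([0.635, -0.241, 0.042], 0.73)]
vial_yellow [([0.47, 0.346, 0.07], 0.85), ([0.504, 0.413, 0.071], 0.82), ([0.393, 0.348, 0.065], 0.8)]
vial_orange []
pos [ 0.4877 -0.0507  0.1688] head 161.7 tilt [ 0.  0. -1.] F [-0.1  0.4  0. ] gap 0.087 t 14.35
twist units 0.0 slide units (after twist) [ 5.12 12.2  -1.04] rows 14 each [ 0.366  0.871 -0.074]
```

View pics/top_7.png

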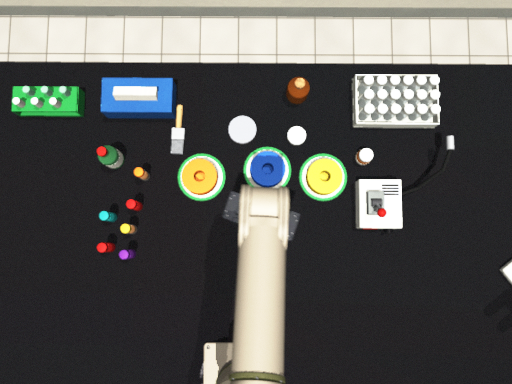

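View pics/scene_7.png

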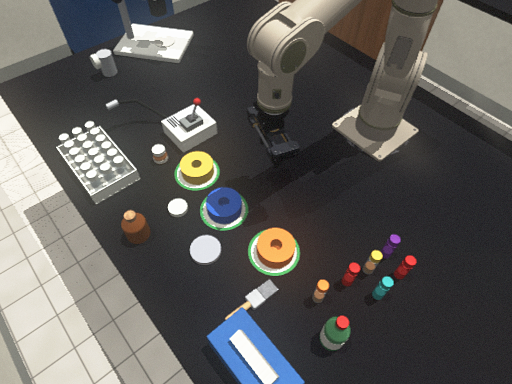

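```bash
python3 - <<'E'
from h import *
from scipy.spatial.transform import Rotation as R
s=shot('wrist');o=get_obs();M=R.from_quat(o['tcp_rot']).as_matrix()
for dx in(0,.03,.06,.09,.12):
    for dz in (0,.1): print(dx,dz,proj(s,o['position']+M@np.array([dx,0,dz])).round())
s=shot('scene')
for p in [(.457,.338),(.46,.342)]: print(p,proj(s,(*p,.095)),proj(s,(*p,.0)))
im=cv2.cvtColor(s['image'],cv2.COLOR_RGB2BGR);cv2.imwrite('pics/zs.png',cv2.resize(im[225:310,300:420],None,fx=6,fy=6,interpolation=cv2.INTER_NEAREST))
E
```

```text
0 0 [256. 244.]
0 0.1 [256. 192.]
0.03 0 [256. 195.]
0.03 0.1 [256. 159.]
0.06 0 [256. 141.]
0.06 0.1 [256. 124.]
0.09 0 [256.  81.]
0.09 0.1 [256.  86.]
0.12 0 [257.  13.]
0.12 0.1 [256.  46.]
(0.457, 0.338) [374.16377958 252.20237641] [365.05562325 267.05223424]
(0.46, 0.342) [374.63030409 253.91452559] [365.46320615 268.68103672]
```

View pics/zs.png

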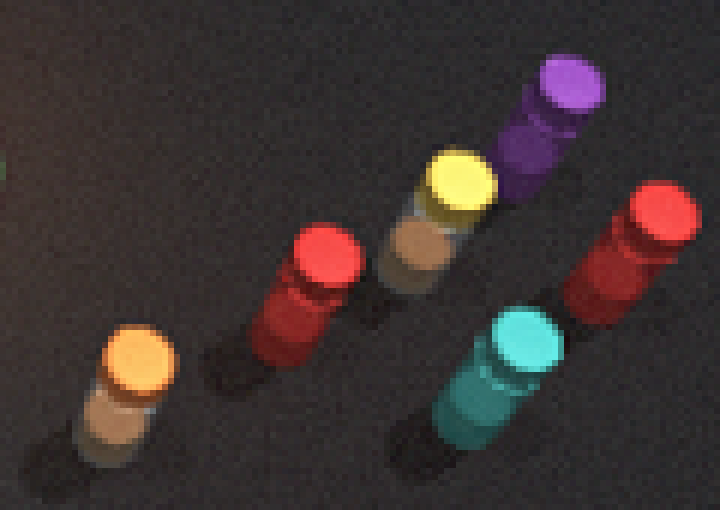

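```bash
python3 - <<'E'
from h import *
s=shot('scene')
print(ray(s,376.3,254.8,.095),ray(s,322.8,284.5,.095))
E
python3 go.py .46 .344 .17 170
```

```text
[0.45862658 0.34649551 0.095     ] [0.6273074  0.31213412 0.095     ]
pos [ 0.4876 -0.0501  0.1686] head 161.7 tilt [ 0.  0. -1.] F [ 0.3  0.3 -0.1] gap 0.0871 t 14.5
twist units -1.65 slide units (after twist) [ 3.19 12.78 -0.04] rows 15 each [ 0.213  0.852 -0.003]
```

Emit:
step_arm(
  slide=[
    [0, 0, 0],
    [0, 0, 0],
    [0.1, 0.4, 0],
    [0.21, 0.85, 0],
    [0.21, 0.85, 0],
    [0.21, 0.85, 0],
    [0.21, 0.85, 0],
    [0.21, 0.85, 0],
    [0.21, 0.85, 0],
    [0.21, 0.85, 0],
    [0.21, 0.85, 0],
    [0.21, 0.85, 0],
    [0.21, 0.85, 0],
    [0.21, 0.85, 0],
    [0.21, 0.85, 0],
    [0.21, 0.85, 0],
    [0.21, 0.85, 0],
    [0.1, 0.4, 0],
    [0, 0, 0],
  ],
  twist=[-0.8, -0.8, 0, 0, 0, 0, 0, 0, 0, 0, 0, 0, 0, 0, 0, 0, 0, 0, 0],
  hand=0.1,
)

```text
clock: 16.08
position: [0.4615, 0.3449, 0.1681]
tcp_rot: [0.087, 0.996, 0.0, -0.0]
force: [0.5, -0.4, 0.4]
finger_gap: 0.039
```

```bash
cat > wv.py <<'E'
from h import *
import sys
s=shot('wrist',sys.argv[1]);z=float(sys.argv[3])
for c,st,m in blobs(s,*COL[sys.argv[2]],amin=60):
    print(st,c.round(1),ray(s,*c,z).round(4), 'r',np.round(np.sqrt(st[4]/np.pi),1))
o=get_obs();print(o['position'].round(4),o['finger_gap'])
E
python3 wv.py w8.png yellow 0.095;python3 go.py .46 .344 .17 170
```

```text
[ 240  177   36   39 1103] [257.4 196.2] [0.4563 0.3471 0.095 ] r 18.7
[ 55 322  13  23 217] [ 60.5 335. ] [0.5603 0.1404 0.095 ] r 8.3
[0.4622 0.3426 0.1682] 0.03903192749185032
pos [0.4622 0.3426 0.1682] head 169.9 tilt [-0.    -0.001 -1.   ] F [-0.5 -0.9  0.2] gap 0.039 t 16.13
twist units -0.02 slide units (after twist) [ 0.08  0.03 -0.06] rows 1 each [ 0.082  0.033 -0.06 ]
```

View pics/w8.png

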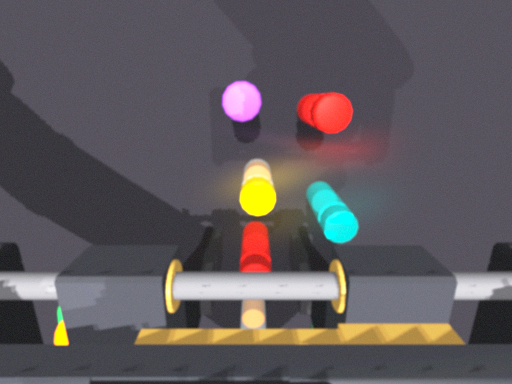

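```bash
python3 wv.py w9.png yellow 0.095;python3 go.py .457 .3468 .053 170
```

```text
[ 243  176   36   39 1093] [260.2 194.8] [0.4564 0.3472 0.095 ] r 18.7
[ 57 323  11  22 166] [ 61.6 335.5] [0.5617 0.1383 0.095 ] r 7.3
[0.4628 0.3412 0.1683] 0.038922506222784224
pos [0.4628 0.3412 0.1683] head 169.8 tilt [-0.    -0.001 -1.   ] F [ 0.2 -0.6  0.2] gap 0.0389 t 16.18
twist units -0.05 slide units (after twist) [0.22 0.15 3.84] rows 5 each [0.045 0.031 0.769]
```

Emit:
step_arm(
  slide=[
    [0.2, 0.15, 0],
    [0, 0, 0],
    [0, 0, 0.3],
    [0, 0, 0.3],
    [0, 0, 0],
    [0, 0, 0],
  ],
  twist=[0, 0, 0, 0, 0, 0],
  hand=-0.1,
)

```text
clock: 16.68
position: [0.4571, 0.347, 0.1496]
tcp_rot: [0.089, 0.996, -0.001, -0.001]
force: [0.0, -0.0, 0.5]
finger_gap: 0.0475
```

```bash
python3 wv.py w10.png yellow 0.095;python3 go.py .4567 .347 .053 170
```

```text
[ 238  188   38   42 1243] [256.7 208.8] [0.4557 0.3478 0.095 ] r 19.9
[0.4574 0.3472 0.1501] 0.04749160430628703
pos [0.4574 0.3472 0.1501] head 169.8 tilt [-0.001 -0.001 -1.   ] F [1.3 0.  0.1] gap 0.0475 t 16.73
twist units -0.05 slide units (after twist) [ 0.02 -0.01  3.24] rows 4 each [ 0.005 -0.002  0.809]
```

Aligned; descend and grip.

Emit:
step_arm(
  slide=[
    [0.03, 0, 0.5],
    [0, 0, 0.7],
    [0, 0, 0.7],
    [0, 0, 0.7],
    [0, 0, 0.6],
    [0, 0, 0],
    [0, 0, 0],
  ],
  twist=[0, 0, 0, 0, 0, 0, 0],
)

```text
clock: 17.32
position: [0.4563, 0.3475, 0.0544]
tcp_rot: [0.089, 0.996, -0.001, -0.0]
force: [0.5, -0.4, 1.3]
finger_gap: 0.0478
```

Emit:
step_arm(
  slide=[
    [0, 0, 0],
    [0, 0, 0],
    [0, 0, 0],
    [0, 0, 0],
    [0, 0, 0],
    [0, 0, 0],
  ],
  twist=[0, 0, 0, 0, 0, 0],
  hand=1,
)

```text
clock: 17.82
position: [0.457, 0.3482, 0.0555]
tcp_rot: [0.089, 0.996, 0.001, 0.001]
force: [-0.6, 0.1, 5.7]
finger_gap: 0.0281
```

Emit:
step_arm(
  slide=[
    [0, 0, -0.3],
    [0, 0, -0.8],
    [0, 0, -0.9],
    [0, 0, -0.9],
    [0, 0, -0.9],
    [0, 0, -0.4],
    [0, 0, 0],
  ],
  twist=[0, 0, 0, 0, 0, 0, 0],
)

```text
clock: 18.4
position: [0.4577, 0.3488, 0.1839]
tcp_rot: [0.089, 0.996, 0.002, 0.002]
force: [0.6, -0.2, -0.3]
finger_gap: 0.0284
```

```bash
python3 wv.py w11.png yellow 0.095;python3 look.py 11 carrier_yellow carrier_orange carrier_blue; python3 go.py .627 -.2523 .18 155
```

```text
[228 255  55  17 738] [255.9 264.4] [0.5237 0.3375 0.095 ] r 15.3
[234 300  43  11 342] [255.1 304. ] [0.5666 0.3291 0.095 ] r 10.4
[ 61 306  26  39 709] [ 73.7 328.9] [0.5632 0.1454 0.095 ] r 15.0
[0.4569 0.3482 0.1816] 0.028170511367677994
top {'blue': [(array([868.3, 332.6]), 131.2, np.int32(2320)), (array([644. , -75.2]), 54.6, np.int32(936))]}
carrier_yellow [([0.621, -0.253, 0.047], 0.76), ([0.623, 0.117, 0.001], 0.73)]
carrier_orange [([0.624, 0.137, 0.046], 0.81), ([0.624, -0.25, 0.041], 0.47)]
carrier_blue [([0.646, -0.077, 0.045], 0.56)]
scene {'orange': [(array([626.4, 142. ]), 63.4, np.int32(987))], 'blue': [(array([647.3, -72.1]), 58.1, np.int32(757)), (array([865.6, 324.9]), 124.3, np.int32(2311))]}
carrier_yellow [([0.635, -0.24, 0.046], 0.81), ([0.7, -0.362, 0.044], 0.29), ([0.634, 0.141, 0.042], 0.15)]
carrier_orange [([0.632, 0.142, 0.048], 0.79)]
carrier_blue [([0.662, -0.069, 0.048], 0.68)]
pos [0.4563 0.3476 0.1797] head 169.8 tilt [-0.001 -0.001 -1.   ] F [-0.1 -1.6 -1.1] gap 0.0286 t 18.85
twist units 2.96 slide units (after twist) [-13.61 -15.72   0.  ] rows 18 each [-0.756 -0.873  0.   ]
```

View pics/scene_11.png

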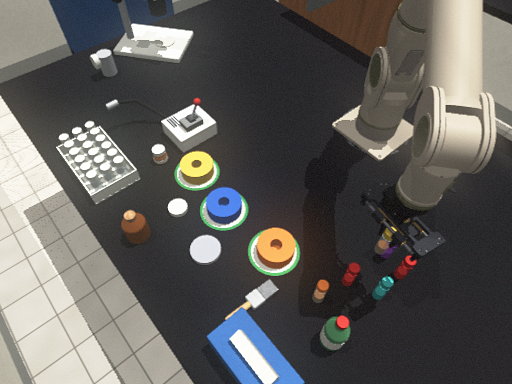

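View pics/top_11.png

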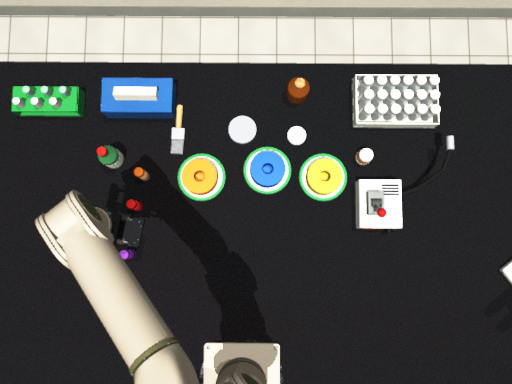

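```bash
cat > disc.py <<'E'
from h import *
import sys
H={'orange':(5,20),'blue':(100,120),'yellow':(22,36)}
def est(s,k,guess,full=False):
    # bore-floor independent: fit enclosing circle of top face using contour, rectified patch
    hsv=cv2.cvtColor(s['image'],cv2.COLOR_RGB2HSV)
    # rectify z=0.045 plane around guess at 0.5mm/px
    n=320;g=np.arange(n)*.0005-.08
    X,Y=np.meshgrid(guess[0]+g,guess[1]+g,indexing='ij')
    E=np.linalg.inv(np.array(s['extrinsics']));P=np.stack([X,Y,np.full_like(X,.045),np.ones_like(X)],-1)@E.T
    q=P[...,:3]@np.array(s['camera_matrix']).T;u=(q[...,0]/q[...,2]).astype(np.float32);v=(q[...,1]/q[...,2]).astype(np.float32)
    im=cv2.remap(s['image'],u,v,cv2.INTER_LINEAR)
    h=cv2.cvtColor(im,cv2.COLOR_RGB2HSV)
    thr=float(sys.argv[1]) if len(sys.argv)>1 else 0
    m=cv2.inRange(h,np.array([H[k][0],130,60]),np.array([H[k][1],255,255]))
    # template match: annulus bright inside
    gr=im.max(-1).astype(np.float32)
    gr=np.where(m>0,gr,0)
    T=np.zeros((250,250),np.float32);cv2.circle(T,(125,125),110,1,-1);cv2.circle(T,(125,125),34,0,-1);
    T2=T.copy();ring=np.zeros_like(T);cv2.circle(ring,(125,125),122,1,-1);cv2.circle(ring,(125,125),110,0,-1);
    r=cv2.matchTemplate((gr/ max(1,np.percentile(gr[gr>0],60))).clip(0,1.0).astype(np.float32),T-ring,cv2.TM_CCORR)
    _,sc,_,(j,i)=cv2.minMaxLoc(r)
    return np.array([guess[0]+g[i+125],guess[1]+g[j+125]]),sc/T.sum(),im
if __name__=='__main__':
    R={'orange':(.6248,.1337),'blue':(.6477,-.075),'yellow':(.6271,-.2523)}
    for n in('top','scene'):
        s=shot(n)
        for k,g in R.items():
            e,sc,im=est(s,k,g);print(n,k,e.round(4),round(float(sc),2),'off ring mm',((e-g)*1000).round(1))
            cv2.imwrite(f'pics/rect_{n}_{k}.png',cv2.cvtColor(im,cv2.COLOR_RGB2BGR))
E
python3 disc.py; python3 - <<'E'
import cv2,numpy as np
a=[np.hstack([cv2.resize(cv2.imread(f'pics/rect_{n}_{k}.png'),(260,260)) for k in('orange','blue','yellow')]) for n in('top','scene')]
cv2.imwrite('pics/rect1.png',np.vstack(a))
E
```

```text
top orange [0.6073 0.1162] 0.13 off ring mm [-17.5 -17.5]
top blue [ 0.6442 -0.0745] 0.94 off ring mm [-3.5  0.5]
top yellow [ 0.6216 -0.2488] 0.94 off ring mm [-5.5  3.5]
scene orange [0.6218 0.1352] 0.91 off ring mm [-3.   1.5]
scene blue [ 0.6472 -0.077 ] 0.95 off ring mm [-0.5 -2. ]
scene yellow [ 0.6246 -0.2543] 0.94 off ring mm [-2.5 -2. ]
```

View pics/rect1.png

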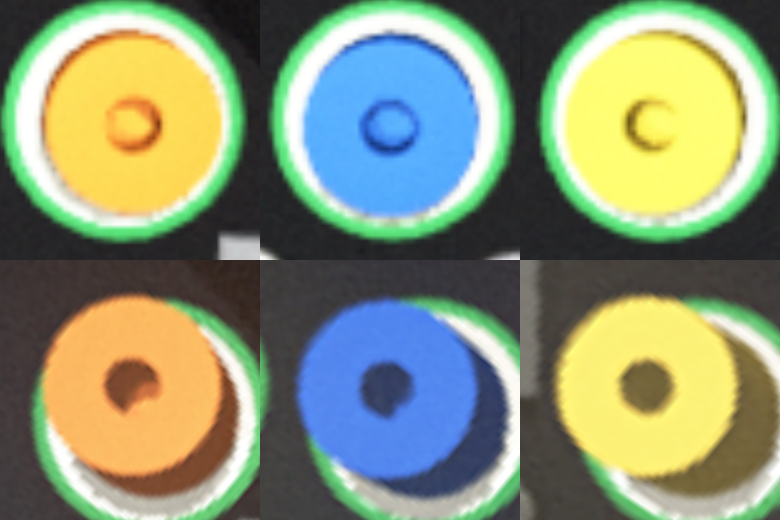

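```bash
python3 go.py .667 -.26 .18 170
```

```text
pos [0.4564 0.3477 0.1802] head 169.8 tilt [-0. -0. -1.] F [ 0.1  0.3 -1.1] gap 0.0284 t 18.95
twist units -0.04 slide units (after twist) [-1.043e+01 -1.873e+01  1.000e-02] rows 21 each [-0.497 -0.892  0.   ]
```

Emit:
step_arm(
  slide=[
    [-0.2, -0.4, 0],
    [-0.4, -0.7, 0],
    [-0.5, -0.9, 0],
    [-0.5, -0.9, 0],
    [-0.5, -0.9, 0],
    [-0.5, -0.9, 0],
    [-0.5, -0.9, 0],
    [-0.5, -0.9, 0],
    [-0.5, -0.9, 0],
    [-0.5, -0.9, 0],
    [-0.5, -0.9, 0],
    [-0.5, -0.9, 0],
    [-0.5, -0.9, 0],
    [-0.5, -0.9, 0],
    [-0.5, -0.9, 0],
    [-0.5, -0.9, 0],
    [-0.5, -0.9, 0],
    [-0.5, -0.9, 0],
    [-0.5, -0.9, 0],
    [-0.5, -0.9, 0],
  ],
  twist=[0, 0, 0, 0, 0, 0, 0, 0, 0, 0, 0, 0, 0, 0, 0, 0, 0, 0, 0, 0],
)

```text
clock: 20.62
position: [0.6476, -0.2166, 0.1806]
tcp_rot: [0.089, 0.996, -0.0, -0.0]
force: [0.8, 0.6, -1.3]
finger_gap: 0.0284
```

Emit:
step_arm(
  slide=[
    [-0.6, -0.9, 0],
    [-0.2, -0.5, 0],
    [0, 0, 0.6],
    [0, 0, 0.8],
    [0, 0, 0.4],
    [0, 0, 0],
    [0, 0, 0],
    [0, 0, 0],
  ],
  twist=[0, 0, 0, 0, 0, 0, 0, 0],
)

```text
clock: 21.28
position: [0.6646, -0.2599, 0.128]
tcp_rot: [0.089, 0.996, -0.0, 0.001]
force: [-0.1, 1.0, -1.1]
finger_gap: 0.0281
```

```bash
python3 wv.py w12.png yellow 0.045; python3 go.py .667 -.26 .12 170
```

```text
[ 190   81  125  131 9510] [242.9 139.9] [ 0.6143 -0.2614  0.045 ] r 55.0
[296 136  15  16  63] [303.3 143.9] [ 0.626  -0.2143  0.045 ] r 4.5
[287 152  18  27 114] [296.  164.5] [ 0.6416 -0.2224  0.045 ] r 6.0
[ 0.6648 -0.2599  0.1283] 0.028365018626882912
pos [ 0.6648 -0.2599  0.1283] head 169.8 tilt [ 0.002 -0.001 -1.   ] F [0.3 0.1 0.5] gap 0.0284 t 21.33
twist units -0.04 slide units (after twist) [-0.07  0.01  0.28] rows 1 each [-0.073  0.009  0.276]
```

View pics/w12.png

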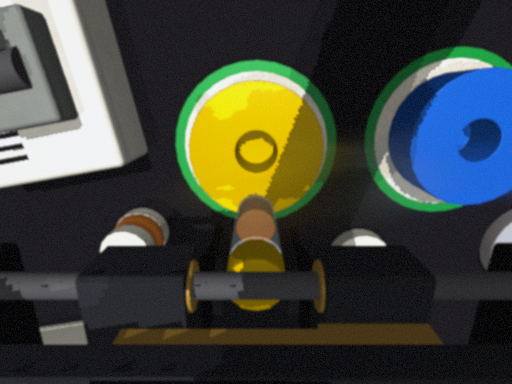

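```bash
cat > bore.py <<'E'
from h import *
import sys
# rectify wrist (or any) view at z=.045 about guess, find bore rim circle
def rect(s,g0,z=.045,half=.07,mm=.00025):
    g=np.arange(-half,half,mm)
    X,Y=np.meshgrid(g0[0]+g,g0[1]+g,indexing='ij')
    E=np.linalg.inv(np.array(s['extrinsics']));P=np.stack([X,Y,np.full_like(X,z),np.ones_like(X)],-1)@E.T
    q=P[...,:3]@np.array(s['camera_matrix']).T
    return cv2.remap(s['image'],(q[...,0]/q[...,2]).astype(np.float32),(q[...,1]/q[...,2]).astype(np.float32),cv2.INTER_LINEAR)
cam,x,y,f=sys.argv[1],float(sys.argv[2]),float(sys.argv[3]),sys.argv[4]
s=shot(cam);im=rect(s,(x,y));b=cv2.cvtColor(im,cv2.COLOR_RGB2BGR)
for r in(68,220): cv2.circle(b,(280,280),r,(255,0,255),1)
cv2.line(b,(260,280),(300,280),(255,0,255));cv2.line(b,(280,260),(280,300),(255,0,255))
cv2.imwrite('pics/'+f,b)
g=cv2.GaussianBlur(im.max(-1),(5,5),1.5)
for (r0,r1) in((60,76),(208,232)):
    c=cv2.HoughCircles(g,cv2.HOUGH_GRADIENT_ALT,1,50,param1=80,param2=.5,minRadius=r0,maxRadius=r1)
    if c is not None:
        for k in c[0][:3]: print('circle xy',(x+(k[1]-280)*.00025).round(4),(y+(k[0]-280)*.00025).round(4),'r mm',k[2]*.25)
E
python3 bore.py wrist .623 -.2516 b1.png
```

```text
circle xy 0.6255 -0.2534 r mm 17.206726
```

View pics/b1.png

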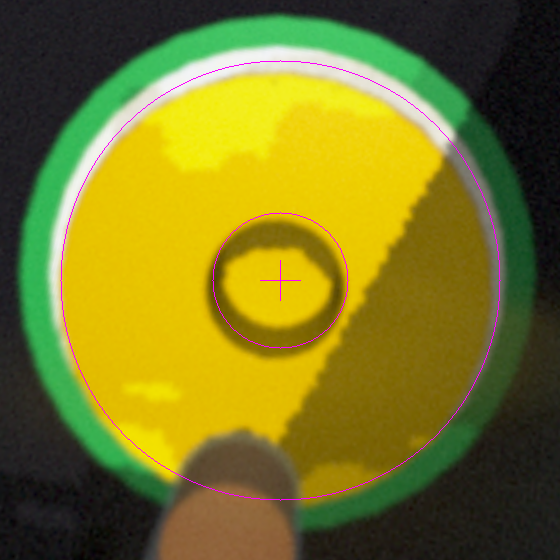

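```bash
python3 go.py .6262 -.2532 .115 169.8
```

```text
pos [ 0.6648 -0.2598  0.1282] head 169.8 tilt [ 0.002 -0.001 -1.   ] F [-0.1 -0.3  0. ] gap 0.0285 t 21.38
twist units 0.0 slide units (after twist) [ 1.31 -0.01  0.44] rows 2 each [ 0.653 -0.006  0.219]
```

Emit:
step_arm(
  slide=[
    [0.4, 0, 0],
    [0.5, 0, 0],
    [0.35, 0, 0],
    [0, 0, 0.2],
    [0, 0, 0.24],
    [0, 0, 0],
    [0, 0, 0],
    [0, 0, 0],
  ],
  twist=[0, 0, 0, 0, 0, 0, 0, 0],
)

```text
clock: 22.05
position: [0.6277, -0.2529, 0.1131]
tcp_rot: [0.089, 0.996, -0.0, -0.0]
force: [-0.1, -0.4, 0.0]
finger_gap: 0.0283
```

```bash
python3 go.py .6262 -.2532 .066 169.8; python3 - <<'E'
from h import *
a=[]
for n,c in(('wrist',None),('scene',(190,160)),('top',(325,178))):
    s=shot(n);im=cv2.cvtColor(s['image'],cv2.COLOR_RGB2BGR)
    if c: u,v=c;im=im[v-30:v+30,u-30:u+30]
    else: im=im[60:300,136:376]
    a.append(cv2.resize(im,(260,260),interpolation=cv2.INTER_NEAREST))
cv2.imwrite('pics/c13.png',np.hstack(a))
E
```

```text
pos [ 0.6277 -0.2529  0.1131] head 169.8 tilt [-0. -0. -1.] F [-0.1 -0.4  0. ] gap 0.0283 t 22.05
twist units 0.0 slide units (after twist) [ 0.05 -0.02  1.57] rows 2 each [ 0.024 -0.009  0.786]
```

View pics/c13.png

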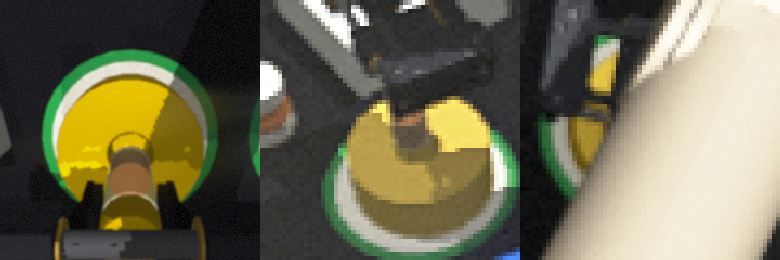

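Emit:
step_arm(
  slide=[
    [0.05, 0, 0],
    [0, 0, 0.2],
    [0, 0, 0.2],
    [0, 0, 0.2],
    [0, 0, 0.2],
    [0, 0, 0],
    [0, 0, 0],
  ],
  twist=[0, 0, 0, 0, 0, 0, 0],
)

```text
clock: 22.78
position: [0.6254, -0.2525, 0.0886]
tcp_rot: [0.089, 0.996, 0.0, -0.001]
force: [-1.5, 1.4, 0.5]
finger_gap: 0.0283
```

Emit:
step_arm(
  slide=[
    [0, 0, 0.2],
    [0, 0, 0.2],
    [0, 0, 0.2],
    [0, 0, 0.15],
    [0, 0, 0],
    [0, 0, 0],
  ],
  twist=[0, 0, 0, 0, 0, 0],
)

```text
clock: 23.28
position: [0.6257, -0.2526, 0.0664]
tcp_rot: [0.089, 0.996, 0.0, -0.0]
force: [-0.9, 0.3, -1.7]
finger_gap: 0.0283
```

Emit:
step_arm(
  slide=[
    [0, 0, 0.06],
    [0, 0, 0.04],
    [0, 0, 0],
  ],
  twist=[0, 0, 0],
)

```text
clock: 23.53
position: [0.6257, -0.2527, 0.0637]
tcp_rot: [0.089, 0.996, 0.0, -0.0]
force: [-1.4, -0.1, -1.1]
finger_gap: 0.0284
```

Emit:
step_arm(
  slide=[
    [0, 0, 0],
    [0, 0, 0],
    [0, 0, 0],
    [0, 0, 0],
  ],
  twist=[0, 0, 0, 0],
  hand=-0.1,
)

```text
clock: 23.87
position: [0.6261, -0.2527, 0.0641]
tcp_rot: [0.089, 0.996, -0.0, 0.0]
force: [-0.3, -0.1, 0.6]
finger_gap: 0.0449
```

Emit:
step_arm(
  slide=[
    [0, 0, -0.3],
    [0, 0, -0.6],
    [0, 0, -0.9],
    [0, 0, -0.9],
    [0, 0, -0.9],
    [0, 0, -0.6],
    [0, 0.6, 0],
    [0, 0.9, 0],
    [0, 0.9, 0],
    [0, 0.9, 0],
    [0, 0.9, 0],
    [0, 0.9, 0],
    [0, 0.9, 0],
  ],
  twist=[0, 0, 0, 0, 0, 0, 0, 0, 0, 0, 0, 0, 0],
)

```text
clock: 24.95
position: [0.6579, -0.0743, 0.1908]
tcp_rot: [0.089, 0.996, 0.0, 0.001]
force: [0.3, -0.4, 0.3]
finger_gap: 0.0482
```

```bash
python3 look.py 14 vial_orange; python3 go.py .627 .312 .17 170
```

```text
top {'blue': [(array([870. , 332.7]), 132.0, np.int32(2326))]}
vial_orange [([0.625, 0.132, 0.042], 0.39)]
scene {'blue': [(array([649.3, -78.9]), 54.5, np.int32(471)), (array([865.9, 285.3]), 90.0, np.int32(1152)), (array([825.4, 368. ]), 71.0, np.int32(571))]}
vial_orange [([0.636, 0.316, 0.074], 0.8), ([0.761, -0.168, 0.019], 0.43)]
pos [ 0.6579 -0.0749  0.1905] head 169.9 tilt [ 0.001 -0.    -1.   ] F [-0.2 -0.4 -1. ] gap 0.048 t 25.15
twist units -0.02 slide units (after twist) [ 3.25 12.52  0.68] rows 14 each [0.232 0.894 0.049]
```

View pics/scene_14.png

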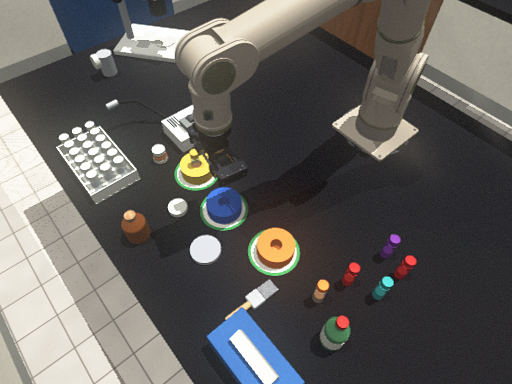

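View pics/top_14.png

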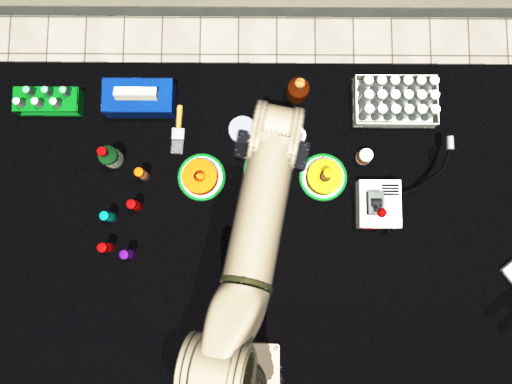

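Emit:
step_arm(
  slide=[
    [0.1, 0.5, 0],
    [0.23, 0.9, 0],
    [0.23, 0.9, 0],
    [0.23, 0.9, 0],
    [0.23, 0.9, 0],
    [0.23, 0.9, 0],
    [0.23, 0.9, 0],
    [0.23, 0.9, 0],
    [0.23, 0.9, 0],
    [0.23, 0.9, 0],
    [0.23, 0.9, 0],
    [0.23, 0.9, 0],
    [0.23, 0.9, 0],
    [0.23, 0.9, 0],
    [0.1, 0.4, 0],
    [0, 0, 0],
  ],
  twist=[0, 0, 0, 0, 0, 0, 0, 0, 0, 0, 0, 0, 0, 0, 0, 0],
)

```text
clock: 26.48
position: [0.6299, 0.316, 0.1896]
tcp_rot: [0.087, 0.996, 0.0, -0.0]
force: [-0.4, 0.5, 0.1]
finger_gap: 0.0481
```

Emit:
step_arm(
  slide=[
    [0, 0, 0],
    [0, 0, 0],
    [0, 0, 0],
    [0, 0, 0],
    [0, 0, 0],
    [0, 0, 0],
    [0, 0, 0],
    [0, 0, 0],
    [0, 0, 0],
    [0, 0, 0],
    [0, 0, 0],
    [0, 0, 0],
    [0, 0, 0],
    [0, 0, 0],
    [0, 0, 0],
    [0, 0, 0],
    [0, 0, 0],
  ],
  twist=[-0.5, -1, -1, -1, -1, -1, -1, -1, -1, -1, -1, -1, -1, -1, -1, -0.5, 0],
)

```text
clock: 27.9
position: [0.6317, 0.3102, 0.1902]
tcp_rot: [-0.535, 0.845, -0.001, 0.0]
force: [0.2, -0.5, -0.4]
finger_gap: 0.0481
```

```bash
python3 wv.py w15.png orange 0.095; python3 go.py .627 .312 .15 245; python3 -c "
from h import *
print(get_obs()['joints'].round(2))"
```

```text
[162   0  20  25 197] [170.   10.5] [0.6278 0.1531 0.095 ] r 7.9
[178   0  65  72 475] [221.1  50.2] [0.6057 0.1934 0.095 ] r 12.3
[244 175  34  36 942] [260.3 192.5] [0.6268 0.3104 0.095 ] r 17.3
[0.6315 0.3107 0.1902] 0.04789739612949623
pos [0.6315 0.3107 0.1902] head -115.4 tilt [ 0.001 -0.001 -1.   ] F [-0.4 -0.6 -0.7] gap 0.0479 t 27.95
twist units -0.09 slide units (after twist) [0.02 0.16 1.34] rows 2 each [0.012 0.078 0.669]
[-0.6   0.52  0.11  1.27 -0.06  1.35  2.21]
```

View pics/w15.png

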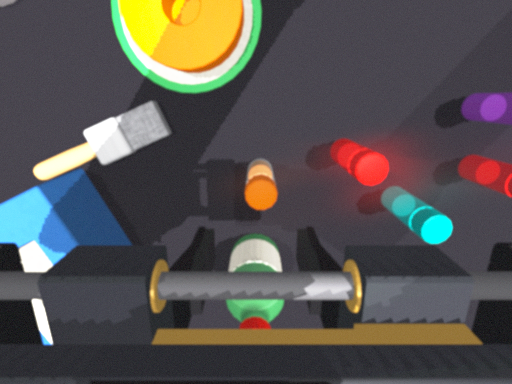

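Emit:
step_arm(
  slide=[
    [0.02, 0.16, 0.3],
    [0, 0, 0.6],
    [0, 0, 0.4],
    [0, 0, 0],
    [0, 0, 0],
    [0, 0, 0],
  ],
  twist=[-0.09, 0, 0, 0, 0, 0],
)

```text
clock: 28.45
position: [0.6262, 0.3149, 0.1514]
tcp_rot: [-0.539, 0.842, -0.0, 0.0]
force: [0.4, -0.3, -0.5]
finger_gap: 0.0479
```

```bash
python3 wv.py w16.png orange 0.095; python3 go.py .627 .311 .054 245
```

```text
[150   0  85  66 814] [207.9  42.2] [0.6052 0.1964 0.095 ] r 16.1
[ 233  184   39   42 1291] [252.2 205. ] [0.6264 0.3102 0.095 ] r 20.3
[0.6263 0.315  0.1518] 0.04762265478745663
pos [0.6263 0.315  0.1518] head -114.8 tilt [ 0.001  0.001 -1.   ] F [ 0.4 -0.3 -0.4] gap 0.0476 t 28.5
twist units 0.04 slide units (after twist) [ 0.12 -0.07  3.26] rows 4 each [ 0.029 -0.018  0.815]
```

Emit:
step_arm(
  slide=[
    [0.13, -0.07, 0.5],
    [0, 0, 0.7],
    [0, 0, 0.7],
    [0, 0, 0.7],
    [0, 0, 0.6],
    [0, 0, 0],
    [0, 0, 0],
  ],
  twist=[0, 0, 0, 0, 0, 0, 0],
)

```text
clock: 29.08
position: [0.6261, 0.3105, 0.055]
tcp_rot: [-0.539, 0.842, -0.0, -0.0]
force: [0.7, 0.5, 0.4]
finger_gap: 0.0479
```

Emit:
step_arm(
  slide=[
    [0, 0, 0],
    [0, 0, 0],
    [0, 0, 0],
    [0, 0, 0],
    [0, 0, 0],
    [0, 0, 0],
  ],
  twist=[0, 0, 0, 0, 0, 0],
  hand=1,
)

```text
clock: 29.58
position: [0.6267, 0.3109, 0.056]
tcp_rot: [-0.539, 0.842, 0.0, 0.001]
force: [0.1, 0.3, 5.8]
finger_gap: 0.0284
```

Emit:
step_arm(
  slide=[
    [0, 0, -0.3],
    [0, 0, -0.8],
    [0, 0, -0.9],
    [0, 0, -0.9],
    [0, 0, -0.9],
    [0, 0, -0.4],
    [0, 0, 0],
    [0, 0, 0],
  ],
  twist=[0, 0, 0, 0, 0, 0, 0, 0],
)

```text
clock: 30.25
position: [0.626, 0.3105, 0.1805]
tcp_rot: [-0.539, 0.842, 0.0, 0.0]
force: [0.3, -0.1, -1.8]
finger_gap: 0.0284
```

```bash
python3 disc.py; python3 go.py .615 .177 .128 250;  python3 - <<'E'
from h import *
shot('wrist','w17.png');shot('top','t17.png')
E
```

```text
top orange [0.6198 0.1352] 0.52 off ring mm [-5.   1.5]
top blue [ 0.6442 -0.0745] 0.94 off ring mm [-3.5  0.5]
top yellow [ 0.6216 -0.2488] 0.94 off ring mm [-5.5  3.5]
scene orange [0.6223 0.1347] 0.84 off ring mm [-2.5  1. ]
scene blue [ 0.6472 -0.077 ] 0.94 off ring mm [-0.5 -2. ]
scene yellow [ 0.6251 -0.2543] 0.83 off ring mm [-2. -2.]
pos [0.6253 0.3101 0.1786] head -114.8 tilt [-0.003 -0.001 -1.   ] F [-0.4 -0.2 -0.6] gap 0.0285 t 30.35
twist units -0.95 slide units (after twist) [ 4.28 -1.2   1.69] rows 5 each [ 0.857 -0.24   0.339]
```

View pics/w17.png

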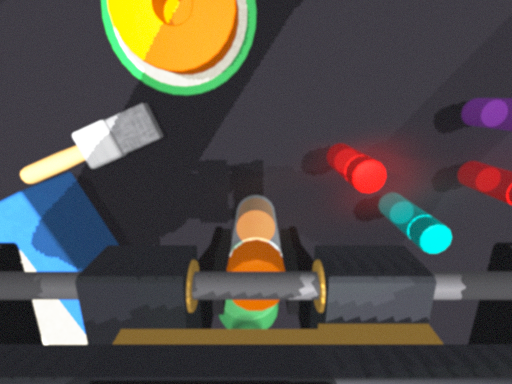

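View pics/t17.png

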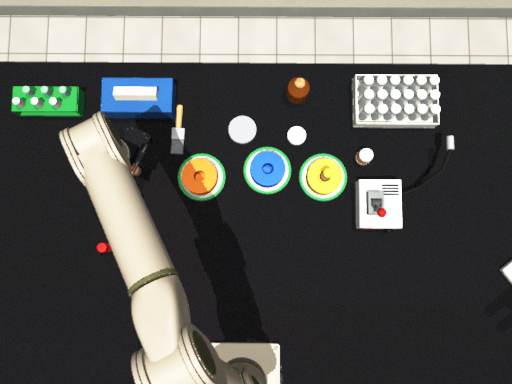

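```bash
python3 go.py .6415 .176 .128
```

```text
pos [0.6254 0.3102 0.1787] head -114.8 tilt [-0.003 -0.001 -1.   ] F [-0.4  0.  -1.7] gap 0.0281 t 30.45
twist units 0.0 slide units (after twist) [ 3.83 -2.36  1.7 ] rows 5 each [ 0.766 -0.473  0.339]
```

Emit:
step_arm(
  slide=[
    [0.4, -0.25, 0],
    [0.75, -0.45, 0],
    [0.8, -0.5, 0],
    [0.8, -0.5, 0],
    [0.7, -0.45, 0],
    [0.38, -0.2, 0.3],
    [0, 0, 0.6],
    [0, 0, 0.6],
    [0, 0, 0.2],
    [0, 0, 0],
    [0, 0, 0],
    [0, 0, 0],
  ],
  twist=[0, 0, 0, 0, 0, 0, 0, 0, 0, 0, 0, 0],
)

```text
clock: 31.45
position: [0.6425, 0.1771, 0.1308]
tcp_rot: [-0.539, 0.842, -0.0, 0.001]
force: [-0.6, 0.0, -1.2]
finger_gap: 0.0282
```

```bash
python3 bore.py wrist .6225 .135 b2.png;python3 go.py .6225 .135 .115
```

```text
circle xy 0.623 0.135 r mm 17.152138
circle xy 0.6535 0.2025 r mm 17.051973
circle xy 0.6248 0.1352 r mm 54.873367
pos [0.6426 0.1771 0.131 ] head -114.7 tilt [ 0.002  0.001 -1.   ] F [-0.  -0.8 -1.1] gap 0.0285 t 31.5
twist units 0.0 slide units (after twist) [1.55 0.02 0.53] rows 2 each [0.777 0.012 0.265]
```

View pics/b2.png

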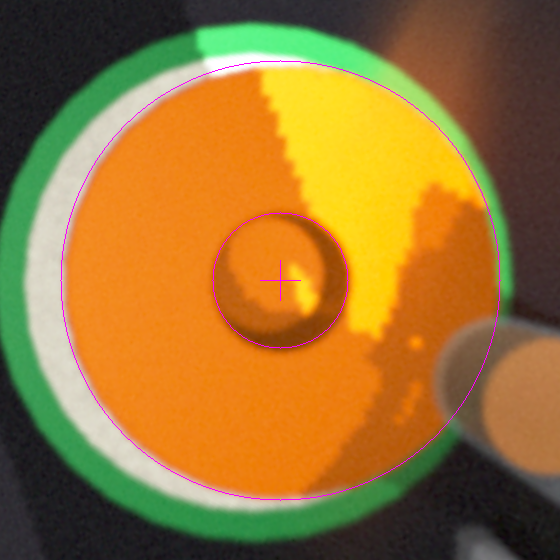

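Emit:
step_arm(
  slide=[
    [0.4, 0, 0],
    [0.6, 0, 0],
    [0.53, 0.02, 0],
    [0, 0, 0.2],
    [0, 0, 0.3],
    [0, 0, 0],
    [0, 0, 0],
    [0, 0, 0],
  ],
  twist=[0, 0, 0, 0, 0, 0, 0, 0],
)

```text
clock: 32.17
position: [0.6223, 0.1361, 0.1147]
tcp_rot: [-0.54, 0.842, 0.0, -0.0]
force: [0.0, 0.2, -0.6]
finger_gap: 0.0283
```

```bash
python3 go.py .6232 .1354 .09; python3 - <<'E'
from h import *
a=[]
for n,c in(('wrist',None),('scene',(277,240)),('top',(200,176))):
    s=shot(n);im=cv2.cvtColor(s['image'],cv2.COLOR_RGB2BGR)
    if c: u,v=c;im=im[v-30:v+30,u-30:u+30]
    else: im=im[60:300,136:376]
    a.append(cv2.resize(im,(260,260),interpolation=cv2.INTER_NEAREST))
cv2.imwrite('pics/c18.png',np.hstack(a))
E
```

```text
pos [0.6223 0.1361 0.1147] head -114.7 tilt [-0.  0. -1.] F [ 0.   0.2 -0.6] gap 0.0283 t 32.17
twist units 0.0 slide units (after twist) [ 0.01 -0.04  0.82] rows 1 each [ 0.009 -0.038  0.823]
```

View pics/c18.png

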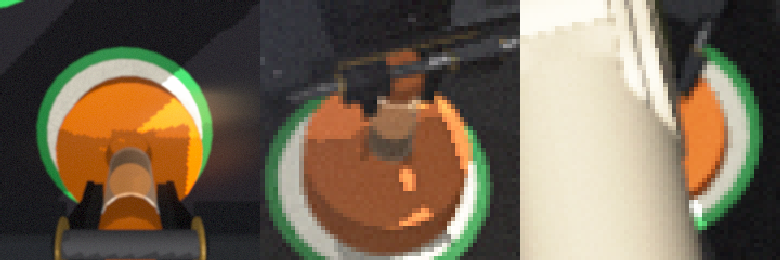

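Emit:
step_arm(
  slide=[
    [0.01, -0.04, 0],
    [0, 0, 0.2],
    [0, 0, 0.2],
    [0, 0, 0.2],
    [0, 0, 0.2],
    [0, 0, 0],
    [0, 0, 0],
  ],
  twist=[0, 0, 0, 0, 0, 0, 0],
)

```text
clock: 32.9
position: [0.6229, 0.1344, 0.0902]
tcp_rot: [-0.539, 0.842, 0.0, -0.001]
force: [-0.7, 0.2, -0.2]
finger_gap: 0.0285
```

Emit:
step_arm(
  slide=[
    [0, 0, 0.2],
    [0, 0, 0.2],
    [0, 0, 0.2],
    [0, 0, 0.15],
    [0, 0, 0],
    [0, 0, 0],
  ],
  twist=[0, 0, 0, 0, 0, 0],
)

```text
clock: 33.4
position: [0.6231, 0.1344, 0.0679]
tcp_rot: [-0.539, 0.842, 0.0, -0.0]
force: [-0.6, 0.8, -0.5]
finger_gap: 0.0286
```

Emit:
step_arm(
  slide=[
    [0, 0, 0.07],
    [0, 0, 0.05],
    [0, 0, 0],
  ],
  twist=[0, 0, 0],
)

```text
clock: 33.65
position: [0.6232, 0.1345, 0.0645]
tcp_rot: [-0.539, 0.842, 0.0, -0.0]
force: [-0.3, -1.0, -0.8]
finger_gap: 0.0283
```

Release, rise, move clear toward the middle, and look.

Emit:
step_arm(
  slide=[
    [0, 0, 0],
    [0, 0, 0],
    [0, 0, 0],
    [0, 0, 0],
  ],
  twist=[0, 0, 0, 0],
  hand=-0.1,
)

```text
clock: 33.98
position: [0.6234, 0.1345, 0.0649]
tcp_rot: [-0.539, 0.842, 0.0, 0.0]
force: [-1.6, -1.3, -0.3]
finger_gap: 0.045
```

Emit:
step_arm(
  slide=[
    [0, 0, -0.3],
    [0, 0, -0.6],
    [0, 0, -0.9],
    [0, 0, -0.9],
    [0, 0, -0.9],
    [0, 0, -0.9],
    [0.4, -0.2, 0],
    [0.9, -0.3, 0],
    [0.9, -0.3, 0],
    [0.9, -0.3, 0],
    [0.9, -0.3, 0],
    [0.9, 0.5, 0],
    [0.9, 0.5, 0],
    [0.9, 0.9, 0],
    [0.9, 0.9, 0],
    [0, 0.9, 0],
    [0, 0, 0],
  ],
  twist=[0, 0, 0, 0, 0, 0, 1, 1, 1, 1, 1, 1, 1, 1, 1, 1, 0],
)

```text
clock: 35.4
position: [0.4417, 0.0564, 0.2009]
tcp_rot: [-0.132, 0.991, 0.001, 0.001]
force: [-0.1, 0.7, 0.7]
finger_gap: 0.0481
```

```bash
python3 look.py 19 lamp_tip carrier_blue; python3 disc.py; python3 go.py .45 -.2 .2;python3 - <<'E'
import cv2,numpy as np
a=[np.hstack([cv2.resize(cv2.imread(f'pics/rect_{n}_{k}.png'),(260,260)) for k in('orange','blue','yellow')]) for n in('top','scene')]
cv2.imwrite('pics/rect2.png',np.vstack(a))
E
```

```text
top {'blue': [(array([868.3, 332.6]), 131.2, np.int32(2321)), (array([644. , -75.2]), 54.6, np.int32(924))]}
lamp_tip [([0.507, -0.396, 0.152], 0.59)]
carrier_blue [([0.647, -0.075, 0.046], 0.72)]
scene {'orange': [(array([628.4, 138.9]), 63.7, np.int32(816))], 'blue': [(array([646.4, -72.5]), 58.2, np.int32(771)), (array([865.6, 324.9]), 124.3, np.int32(2251))]}
lamp_tip [([0.661, 0.159, 0.0], 0.19)]
carrier_blue [([0.66, -0.068, 0.045], 0.75), ([0.695, 0.414, 0.1], 0.48), ([0.754, 0.212, 0.019], 0.17)]
top orange [0.6073 0.1162] 0.19 off ring mm [-17.5 -17.5]
top blue [ 0.6442 -0.0745] 0.95 off ring mm [-3.5  0.5]
top yellow [ 0.6216 -0.2483] 0.94 off ring mm [-5.5  4. ]
scene orange [0.6218 0.1347] 0.9 off ring mm [-3.  1.]
scene blue [ 0.6472 -0.077 ] 0.94 off ring mm [-0.5 -2. ]
scene yellow [ 0.6251 -0.2543] 0.83 off ring mm [-2. -2.]
pos [0.4443 0.0518 0.1996] head -164.8 tilt [-0. -0. -1.] F [ 0.6 -0.4 -0.2] gap 0.0478 t 35.8
twist units 0.0 slide units (after twist) [ 2.02 -8.15 -0.01] rows 10 each [ 0.202 -0.815 -0.001]
```

View pics/scene_19.png

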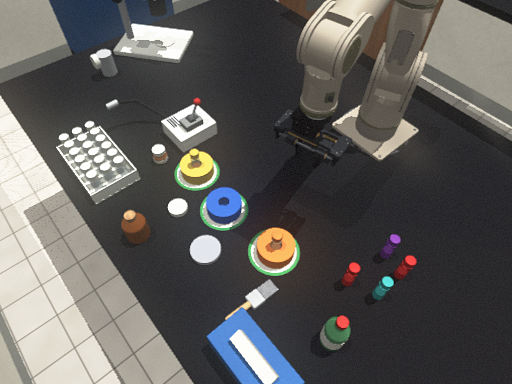

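View pics/top_19.png

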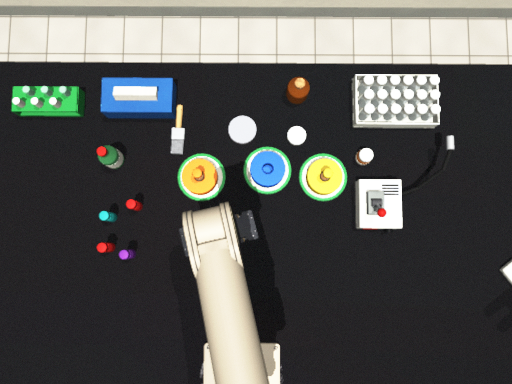

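View pics/rect2.png

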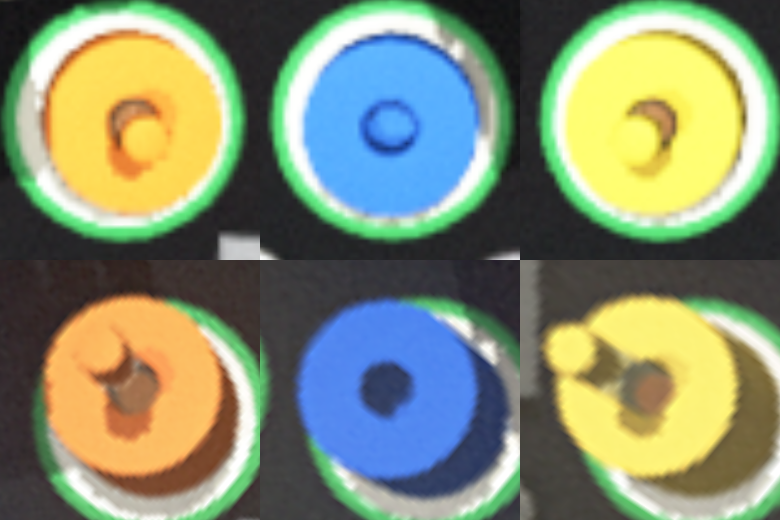

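```bash
python3 - <<'E'
from h import *
L=[]
for n in('top','scene'):
    s=shot(n)
    hsv=cv2.cvtColor(s['image'],cv2.COLOR_RGB2HSV)
    for lo,hi in(((0,170,100),(6,255,255)),((174,170,100),(180,255,255))):
        for c,st,m in blobs(s,lo,hi,4):
            p=ray(s,*c,.143)
            if abs(p[1]+.39)<.06 and abs(p[0]-.53)<.08: print(n,c.round(1),st,p.round(4)); L.append((s,c))
    im=cv2.cvtColor(s['image'],cv2.COLOR_RGB2BGR);u,v=(380,204) if n=='top' else (190,125)
    cv2.imwrite(f'pics/lamp_{n}.png',cv2.resize(im[v-32:v+32,u-32:u+32],(384,384),interpolation=cv2.INTER_NEAREST))
a=np.hstack([cv2.imread(f'pics/lamp_{n}.png') for n in('top','scene')]);cv2.imwrite('pics/lamp.png',a)
s=snapshot('top')
for q in [(358,179),(402,179),(403,229),(358,229)]: print(q,ray(s,*q,.06).round(3))
E
```

```text
top [381.2 212.2] [378 209   8   8  49] [ 0.5057 -0.3975  0.143 ]
scene [196.6  99.8] [194  98   6   5  20] [ 0.5005 -0.4091  0.143 ]
(358, 179) [ 0.612 -0.351  0.06 ]
(402, 179) [ 0.613 -0.485  0.06 ]
(403, 229) [ 0.461 -0.484  0.06 ]
(358, 229) [ 0.46  -0.349  0.06 ]
```

View pics/lamp.png

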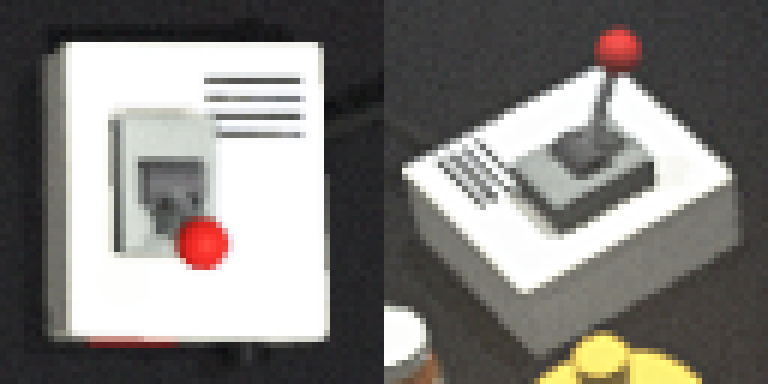

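```bash
python3 go.py .455 -.397 .2 180
```

```text
pos [0.4441 0.0522 0.1996] head -164.8 tilt [-0. -0. -1.] F [-0.1  0.3 -0.4] gap 0.0478 t 35.95
twist units 3.04 slide units (after twist) [-3.600e-01 -1.497e+01 -1.000e-02] rows 17 each [-0.021 -0.881 -0.001]
```

Emit:
step_arm(
  slide=[
    [0, 0, 0],
    [0, 0, 0],
    [0, 0, 0],
    [0, 0, 0],
    [0, -0.5, 0],
    [0, -0.9, 0],
    [0, -0.9, 0],
    [0, -0.9, 0],
    [0, -0.9, 0],
    [0, -0.9, 0],
    [0, -0.9, 0],
    [0, -0.9, 0],
    [0, -0.9, 0],
    [0, -0.9, 0],
    [0, -0.9, 0],
    [0, -0.9, 0],
    [0, -0.9, 0],
    [0, -0.9, 0],
    [0, -0.9, 0],
    [0, -0.9, 0],
  ],
  twist=[0.8, 0.8, 0.8, 0.64, 0, 0, 0, 0, 0, 0, 0, 0, 0, 0, 0, 0, 0, 0, 0, 0],
  hand=1,
)

```text
clock: 37.62
position: [0.4441, -0.3689, 0.1996]
tcp_rot: [-0.001, 1.0, -0.0, -0.0]
force: [1.2, 1.0, -0.4]
finger_gap: 0.0004
```

```bash
python3 go.py .455 -.397 .13 180; python3 look.py 20 lamp_tip; python3 disc.py
```

```text
pos [ 0.4441 -0.3689  0.1996] head -179.9 tilt [-0. -0. -1.] F [ 1.2  1.  -0.4] gap 0.0004 t 37.62
twist units 0.01 slide units (after twist) [-0.36 -0.94  2.32] rows 3 each [-0.121 -0.312  0.773]
top {'blue': [(array([868.4, 332.6]), 132.8, np.int32(2320)), (array([644.1, -73.9]), 54.9, np.int32(890))]}
lamp_tip [([0.509, -0.396, 0.146], 0.61)]
scene {'orange': [(array([610.8, 121.2]), 50.3, np.int32(339))], 'blue': [(array([647.1, -75.3]), 55.6, np.int32(761)), (array([865.6, 324.9]), 124.3, np.int32(1970))]}
lamp_tip []
top orange [0.6073 0.1162] 0.18 off ring mm [-17.5 -17.5]
top blue [ 0.6442 -0.0745] 0.94 off ring mm [-3.5  0.5]
top yellow [ 0.6216 -0.2483] 0.95 off ring mm [-5.5  4. ]
scene orange [0.6218 0.1352] 0.9 off ring mm [-3.   1.5]
scene blue [ 0.6472 -0.077 ] 0.94 off ring mm [-0.5 -2. ]
scene yellow [ 0.6246 -0.2543] 0.83 off ring mm [-2.5 -2. ]
```

View pics/scene_20.png

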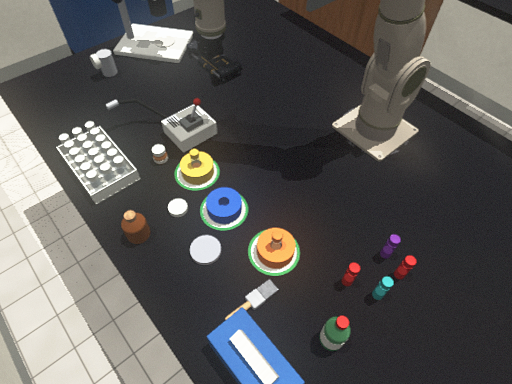

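Emit:
step_arm(
  slide=[
    [0, -0.4, 0.3],
    [-0.1, -0.4, 0.7],
    [0, -0.14, 0.8],
    [0, 0, 0.5],
    [0, 0, 0],
    [0, 0, 0],
  ],
  twist=[0, 0, 0, 0, 0, 0],
)

```text
clock: 38.42
position: [0.4474, -0.3946, 0.1306]
tcp_rot: [-0.001, 1.0, 0.001, -0.0]
force: [0.4, -0.1, 0.5]
finger_gap: 0.0007
```

```bash
python3 go.py .553 -.397 .13 180; python3 disc.py|grep scene; python3 - <<'E'
from h import *
shot('wrist','w21.png')
E
```

```text
pos [ 0.4474 -0.3946  0.1306] head -179.9 tilt [-0.001  0.001 -1.   ] F [ 0.4 -0.1  0.5] gap 0.0007 t 38.42
twist units 0.02 slide units (after twist) [-3.52 -0.08  0.02] rows 4 each [-0.88  -0.02   0.004]
scene orange [0.6218 0.1352] 0.9 off ring mm [-3.   1.5]
scene blue [ 0.6472 -0.077 ] 0.94 off ring mm [-0.5 -2. ]
scene yellow [ 0.6251 -0.2543] 0.83 off ring mm [-2. -2.]
```

View pics/w21.png

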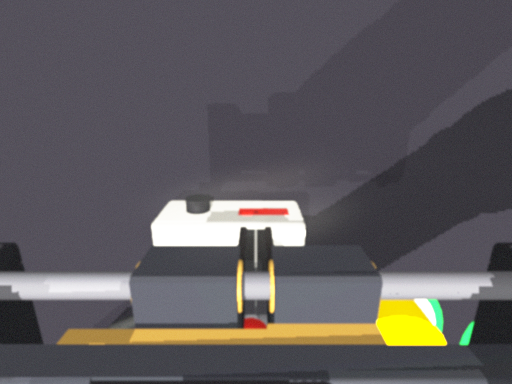

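Emit:
step_arm(
  slide=[
    [-0.4, -0.05, 0],
    [-0.4, 0, 0],
    [-0.3, 0, 0],
    [-0.3, 0, 0],
    [-0.3, 0, 0],
    [-0.3, 0, 0],
    [-0.3, 0, 0],
    [-0.3, 0, 0],
    [-0.3, 0, 0],
    [-0.2, 0, 0],
    [-0.1, 0, 0],
    [0, 0, 0],
    [0, 0, 0],
  ],
  twist=[0, 0, 0, 0, 0, 0, 0, 0, 0, 0, 0, 0, 0],
)

```text
clock: 39.65
position: [0.5433, -0.3971, 0.1306]
tcp_rot: [-0.0, 1.0, 0.0, -0.0]
force: [-1.1, 0.8, -0.7]
finger_gap: 0.0005
```

```bash
python3 go.py .553 -.397 .13 180;  python3 look.py 22 lamp_tip; python3 - <<'E'
from h import *
s=shot('scene')
im=cv2.cvtColor(s['image'],cv2.COLOR_RGB2BGR);u,v=(190,125)
cv2.imwrite(f'pics/lamp22.png',cv2.resize(im[v-50:v+32,u-50:u+50],(600,492),interpolation=cv2.INTER_NEAREST))
E
```

```text
pos [ 0.5433 -0.3971  0.1306] head -180.0 tilt [-0.  0. -1.] F [-1.1  0.8 -0.7] gap 0.0005 t 39.65
twist units 0.01 slide units (after twist) [-0.32  0.    0.02] rows 1 each [-0.324  0.003  0.019]
top {'blue': [(array([868.3, 332.6]), 131.2, np.int32(2324)), (array([644. , -75.2]), 54.6, np.int32(863))]}
lamp_tip [([0.611, -0.392, 0.084], 0.29)]
scene {'blue': [(array([647.9, -72.4]), 58.5, np.int32(768)), (array([864.9, 324.2]), 123.9, np.int32(1521))]}
lamp_tip [([0.569, -0.391, 0.15], 0.44)]
```

View pics/lamp22.png

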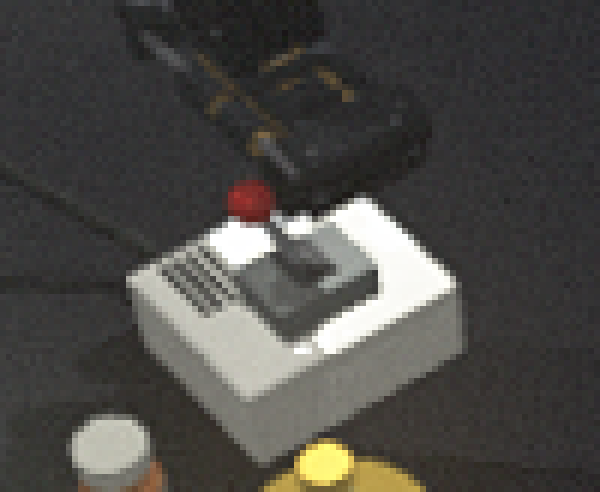

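Emit:
step_arm(
  slide=[
    [-0.1, 0, 0],
    [-0.1, 0, 0],
    [-0.1, 0, 0],
    [0, 0, 0],
  ],
  twist=[0, 0, 0, 0],
)

```text
clock: 40.23
position: [0.5518, -0.3973, 0.1304]
tcp_rot: [-0.0, 1.0, 0.0, -0.001]
force: [-3.9, 0.9, 1.8]
finger_gap: 0.0005
```

Emit:
step_arm(
  slide=[
    [-0.08, 0, 0],
    [-0.08, 0, 0],
    [0, 0, 0],
  ],
  twist=[0, 0, 0],
)

```text
clock: 40.48
position: [0.5527, -0.3979, 0.1301]
tcp_rot: [0.001, 1.0, 0.001, -0.004]
force: [-17.2, 5.2, 7.0]
finger_gap: 0.0004
```

Emit:
step_arm(
  slide=[
    [0.3, 0, 0],
    [0.6, 0, 0],
    [0.8, 0, -0.3],
    [0.8, 0, -0.6],
    [0.6, 0, -0.6],
    [0.4, 0.3, -0.6],
    [0, 0.7, 0],
    [0, 0.9, 0],
    [0, 0.9, 0],
    [0, 0.9, 0],
    [0, 0.9, 0],
    [0, 0.5, 0],
    [0, 0, 0],
  ],
  twist=[0, 0, 0, 0, 0, 0, 0, 0, 0, 0, 0, 0, 0],
)

```text
clock: 41.57
position: [0.4532, -0.2404, 0.194]
tcp_rot: [-0.003, 1.0, 0.001, 0.001]
force: [0.4, -0.3, 0.5]
finger_gap: 0.0008
```

```bash
python3 go.py .5 -.2 .2;  python3 look.py 23 lamp_tip; python3 disc.py; python3 - <<'E'
from h import *
for n in('top','scene'):
    s=shot(n)
    for c,st,m in blobs(s,(0,170,100),(6,255,255),4):
        p=ray(s,*c,.143)
        if abs(p[1]+.39)<.06 and abs(p[0]-.55)<.1: print(n,c.round(1),p.round(4))
    im=cv2.cvtColor(s['image'],cv2.COLOR_RGB2BGR);u,v=(380,204) if n=='top' else (190,125)
    cv2.imwrite(f'pics/lamp_{n}.png',cv2.resize(im[v-32:v+32,u-32:u+32],(384,384),interpolation=cv2.INTER_NEAREST))
a=np.hstack([cv2.imread(f'pics/lamp_{n}.png') for n in('top','scene')]);cv2.imwrite('pics/lamp23.png',a)
E
```

```text
pos [ 0.4532 -0.2404  0.194 ] head -179.7 tilt [ 0.002  0.002 -1.   ] F [ 0.4 -0.3  0.5] gap 0.0008 t 41.57
twist units 0.0 slide units (after twist) [-1.57  1.34 -0.19] rows 2 each [-0.785  0.669 -0.097]
top {'blue': [(array([868.3, 332.6]), 131.2, np.int32(2323)), (array([644. , -75.2]), 54.6, np.int32(892))]}
lamp_tip []
scene {'orange': [(array([627.4, 140.9]), 62.8, np.int32(585))], 'blue': [(array([647.1, -72.7]), 58.6, np.int32(778)), (array([865.6, 324.9]), 124.3, np.int32(1964))]}
lamp_tip [([0.574, -0.392, 0.143], 0.65)]
top orange [0.6073 0.1162] 0.18 off ring mm [-17.5 -17.5]
top blue [ 0.6442 -0.0745] 0.94 off ring mm [-3.5  0.5]
top yellow [ 0.6216 -0.2498] 0.93 off ring mm [-5.5  2.5]
scene orange [0.6218 0.1352] 0.9 off ring mm [-3.   1.5]
scene blue [ 0.6472 -0.077 ] 0.93 off ring mm [-0.5 -2. ]
scene yellow [ 0.6261 -0.2528] 0.82 off ring mm [-1.  -0.5]
top [380.8 189. ] [ 0.5724 -0.398   0.143 ]
scene [179.7 108.6] [ 0.5691 -0.4089  0.143 ]
```

View pics/lamp23.png

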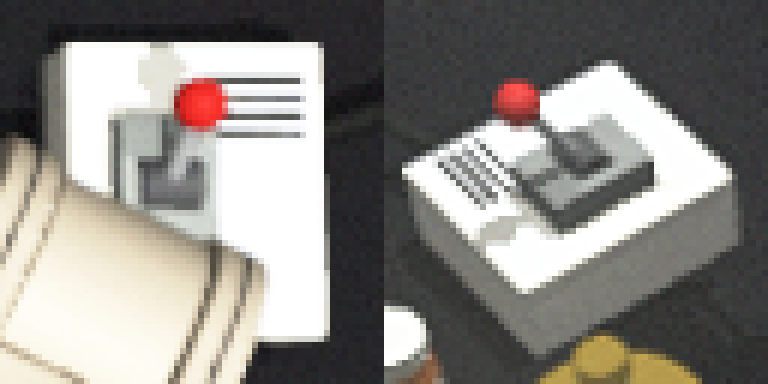

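View pics/top_23.png

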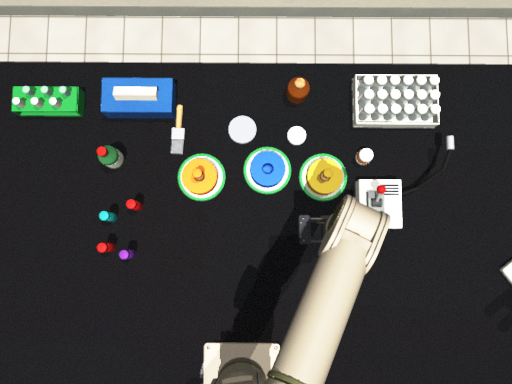

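View pics/scene_23.png

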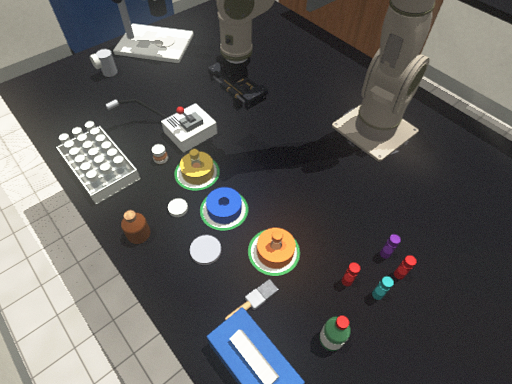

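```bash
python3 -c "
from rig import *
o=get_obs();print(o['qd'].round(3),o['force'],o['clock']);print(close_job())"
```

```text
[-0.003 -0.002 -0.003  0.003  0.001  0.001 -0.001] [-0.42213709  0.52619195 -0.65858754] 41.9667
the job is handed in; nothing more can be done
None
```

The job is done and handed in at about 42 s. All three carriers are on their rings, the orange and yellow vials are in their matching carriers, and the lamp toggle is fully over. No blue vial was on the bench, so the blue carrier stands empty.

**Carriers:** I pushed each one with the open fingers cradling it. The last measurements put them within about 7 mm of their ring centres, against 12 mm of room inside the tape. White paper was visible all round each carrier.

**Vials:** Both stood upright in the pictures and were set down at bore-floor height. The wrist force stayed low during both insertions.

**Lamp:** I pushed the toggle last, until it met its stop at about 17 N. The ball moved 67 mm, which is the full swing. The red, turquoise and purple vials and the other items looked to be where they started.

**Checks that disagreed:**
- The top and scene cameras differed by up to about 6 mm on carrier positions. I set the insertion positions from the wrist camera instead.
- My template match failed on the orange carrier in the top picture, because of its hue threshold. I confirmed that carrier from the scene camera and by eye.
- I saw no carrier get knocked aside during the run.

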